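# Set out the saline and iodine wet-mount station

### The arm

A 6-joint arm with a two-finger parallel gripper is mounted at the origin on a cart in front of the work surface, level with it; the furniture and walls round the work are solid. World frame = base frame: x ahead of the robot, y to its left, z up, the work surface at z = 0. Lengths are in m, angles in degrees, forces in N, time in s.
With the tool pointing down it reaches from about 0.35 to 0.725 m from the base axis. Payload 4.3 kg.
Tool frame: the origin (TCP) lies midway between the tips of the shut fingers; the grasp point (between the pads) lies grasp_offset behind it (grasp_offset is the distance from the TCP to the grasp point, in m); z points along the fingers, y is the line along which they close (so a half turn about z gives the same grasp; the last joint's range is limited). The gripper opens to 85 mm and grips with 20 to 120 N. Pads are 22 mm wide; open, the fingers measure 114 mm over their backs; the gripper's body (76 mm by 85 mm) begins 54 mm behind the grasp point. The pads swing forward as they close: fully open they stand 13 mm farther back than shut.
Start: joints at [-76.965, 21.618, 4.641, 73.018, 0, 83.68], TCP at [0.191, -0.543, 0.231] pointing down, gripper open.
Joint ranges: [-156.06, 156.06], [-48.1, 94.91], [-58.44, 69.94], [-101.28, 121.22], [-78.64, 73.56], [-180, 180]. Speed limits (degrees/s): [147.25, 147.25, 180, 180, 180, 180].

### API

Orientations are given as [roll, pitch, yaw] about the fixed x, y, z axes, in that order (R = Rz(yaw) Ry(pitch) Rx(roll)).
In Python, from bench import observe, camera, calibration, finish_job, grasp_offset gives the robot as it stands.
- The arm moves only by the shell command python3 -m creep [FORCE], which reads ROWS from standard input. ROWS is a JSON list of rows, 1 to 20 of them, each an object with the fields sx, sy, sz (the shift in shares of the most that a row can go, 1 being 50 mm), wx, wy, wz (a rotation vector in degrees), jaw (the finger opening in m); a field left out counts as zero (the opening has to be given); each row shifts and turns the commanded pose from where the row before left it, along the tool's axes as they then stand; what a row does not reach is not made up. A row lasts 1/10 s, in which the tool goes at most 0.05 m and 8.59 degrees, less where a joint would pass 70% of its speed; a pose out of reach is approached as far as the arm can. The fingers move at their own pace and stop on an object; FORCE is the grip in N (left out, the last holds). Time passes only in rows, so rows that do not move let the fingers close. It prints the time, the measured TCP pose, the force, the opening and the grip force at its end. Input that does not fit is refused with a message, and nothing moves.
- observe(): the state, without advancing time (a new reading comes with each control period).
- camera(name): name is "side" or "top" or "wrist"; returns (picture, depth): 384x512x3 uint8, red, green, blue; 384x512 float32, m along the optical axis (not along the pixel's ray), 0 where there is no reading.
- calibration(name): a dict with "fovy" (degrees; the focal length in pixels is half the picture's height over the tangent of half this angle, whatever the lens; pixels are square), "cx", "cy" (the principal point, pixels), "xyz" and "rotation" of the camera in the world; the wrist camera has in their place "hand_eye" (4x4, takes a point from camera to tool coordinates, whose origin is the TCP and whose axes are the flange's). Camera axes: x right, y down, z forward; pixel columns grow to the right and rows downward; lengths in m; the calibration is good to about 2 mm. The wrist camera is an equidistant fisheye: a pixel r from the principal point sees the ray r / f radians off the axis. A picture is of the moment at which its call begins: read the wrist's pose just before it. calibration takes no time and is no camera call.
- finish_job(): hands the job in; it is judged then, once.
The state is a dict: "time": time; "joint_positions": joint angles; "joint_velocities": joint speeds; "joint_torque": joint torques, N m; "tool_pos": TCP position; "orientation": TCP orientation; "wrist_force": force on the tool from outside, world axes, zero at the start; "wrist_torque": the same for the moment, N m; "grip_width": finger opening in m; "grasp_force": force on a finger pad.
Only numpy, scipy, OpenCV 4.12 (cv2) and the standard library are available. Lean on these libraries where they do the work, as an engineer would, in place of code of your own. Each camera call takes 0.05 s, during which the arm holds its last target. There are 200 camera calls.

### The job

Set out the station for a saline-and-iodine wet mount: in the blue bottle stand, the blue-lidded specimen cup goes in the large middle well, the blue-capped saline bottle in the well left of it and the brown dropper bottle of iodine in the well right of it (as seen from the robot), all upright and fully down. Lay the white slide pack on the bench just in front of the stand (robot side, a finger or two clear of it), parallel to it and centred on the cup, and the small pale green cover-glass box flat on the middle of the pack. Leave the white-lidded cup, the brown bottle with the plain black cap and the spares along the back wall where they are, and never tip a cup or bottle over.

Things in the scene. Friction and masses are not known exactly. Their poses are not given: they have to be found in the camera images.
- stand: Blue bottle stand, fixed, 86 (x) x 200 (y) x 29 mm high, yaw within 0.25 rad. Origin under its centre at bench level; x away from the robot, y along the row of wells to the robot's left. Round wells through the top plate (top 27 mm above the bench): middle at x = y = 0, 66 mm wide; left and right at y = +62 and -62 mm, 46 mm wide. Things in a well stand 6 mm above the bench.
- cup_blue: White specimen cup with a screwed-on blue lid, 69 mm high, to go in the middle well: body tapering to at most 56 mm diameter, lid 63 mm in diameter from 58 to 69 mm above its base. About 40 g. Round: grasp it across the lid from above, at any yaw. Origin at the centre of its base, z up.
- saline: White bottle with blue screw cap and label (saline; not its twin by the back wall), to go in the left well: body 35 mm in diameter up to 66 mm, cap 21 mm in diameter, 78 mm high in all. About 55 g. Origin at the centre of its base, z up.
- dropper: Brown glass bottle with a black collar and narrow black dropper teat on top (iodine), to go in the right well: body 31 mm in diameter up to 56 mm, teat 9 mm in diameter, 85 mm high in all. 50 g. Origin at the centre of its base, z up.
- slides_pack: White pack of microscope slides, a closed box 32 mm (x) by 82 mm (y, lengthwise) by 27 mm high (z), lying flat, 0.2 kg; not its twin by the back wall. Grasp across the 32 mm. Origin at the centre of its underside.
- cover_box: Small flat pale green box of cover glasses, 34 x 34 mm, 14 mm high, 30 g; to go on top of the slide pack. Origin at the centre of its underside, sides along its x and y.
- cup_white: Specimen cup of the same size with a white lid: not needed, leave it. Origin at the centre of its base. (Obstacle on the bench, not listed: a microscope with a screen, 0.58 m high, fills x > 0.44, y from -0.31 to 0.02; carry things past in front of it. A cabinet side, 0.16 m high, stands at y > 0.34.)
- oil_a: Brown bottle with a plain black screw cap and no dropper teat, 28 mm in diameter, 59 mm high: not needed, leave it. Origin at the centre of its base.
Mind the look-alikes: they are no part of the job. Leave any purple or yellow look-alike of the dropper alone.

How it is judged:
By the outcome, as a careful person would: the job done as asked, in the order asked, and still so for the second after the job is handed in, with the robot touching nothing.
It also fails if it takes over 131 s, if anything falls off the work surface, if the arm or the gripper's body presses on something with over 40 N, if the wrist force passes 120 N, or if a joint passes its speed limit or range.

## Working session

There is one attempt and no reset: what is moved stays moved. The work goes in short steps, Python scripts to look and compute and a shell command to move; the robot and the scene stay as the last step left them, time stands still between calls to the robot, and variables do not carry over. Pictures are saved under pics/ and viewed, at most 19 in all, crops included, and the job is handed in when it is done.

```bash
ls; mkdir -p pics; python3 - <<'E'
from bench import *
import cv2,numpy as np
print(observe(),grasp_offset)
for n in("top","side","wrist"):
    c=calibration(n);print(n,c)
    p,d=camera(n);np.savez(f"pics/{n}0.npz",p=p,d=d);cv2.imwrite(f"pics/{n}0.png",cv2.resize(p[...,::-1],(800,600),interpolation=cv2.INTER_CUBIC))
    print((d>0).mean())
E
```

```text
pics
{'time': 0.0, 'joint_positions': array([-7.69663810e+01,  2.16635970e+01,  4.56368565e+00,  7.30169987e+01,
        5.54971834e-04,  8.36798478e+01]), 'joint_velocities': array([-0.00865606,  0.02815445, -0.01949092,  0.02282779, -0.0802294 ,
        0.03924182]), 'joint_torque': array([ 8.33252648e-05, -4.63602233e+01,  2.69877219e+01,  2.06259149e-02,
       -1.39383806e-04, -5.80372273e-06]), 'tool_pos': array([ 0.19041449, -0.54187884,  0.230349  ]), 'orientation': array([-1.79883862e+02, -1.34214977e-02,  1.93537570e+01]), 'wrist_force': array([-0.5889888 ,  0.62784695, -0.24178161]), 'wrist_torque': array([-0.0183833 ,  0.01355808, -0.00547423]), 'grasp_force': 0.0, 'grip_width': 0.08516840994318567} 0.0187
top {'fovy': 48.651348301863514, 'cx': 252.72399070483704, 'cy': 189.9652546063323, 'xyz': array([ 0.31180768, -0.08471574,  1.29152682]), 'rotation': array([-167.45863266,   -0.30573239,  -91.45648791])}
0.9960683186848959
side {'fovy': 56.5247492021888, 'cx': 252.28606009476252, 'cy': 187.1407483979105, 'xyz': array([ 0.29145854, -0.50161686,  0.81583724]), 'rotation': array([-1.46684087e+02,  1.31022831e-01, -3.42953695e+01])}
0.9960276285807291
wrist {'fovy': 65.70646984690485, 'cx': 256.5490518118427, 'cy': 189.6967853049789, 'hand_eye': array([[-1.77345899e-05, -9.51549276e-01, -3.07496302e-01,
         7.94158757e-02],
       [ 9.99999999e-01, -6.84698366e-06, -3.64861219e-05,
        -1.23199001e-03],
       [ 3.26129207e-05, -3.07496303e-01,  9.51549275e-01,
        -1.42234239e-01],
       [ 0.00000000e+00,  0.00000000e+00,  0.00000000e+00,
         1.00000000e+00]])}
0.9960683186848959
```

View pics/top0.png

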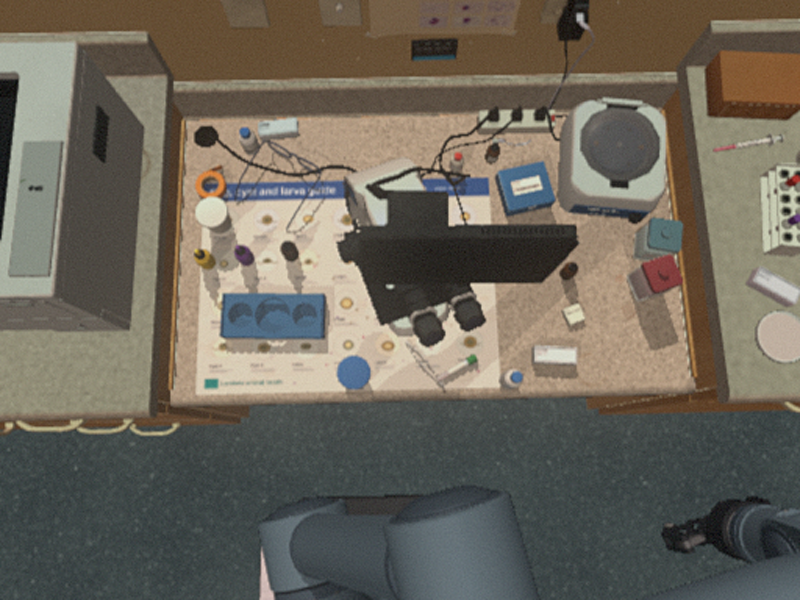

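View pics/side0.png

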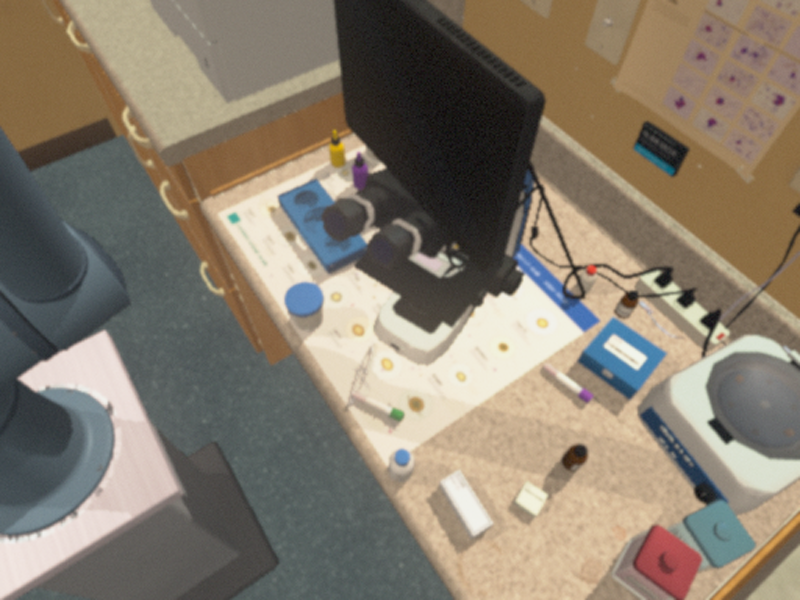

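The top picture (800x600) shows:
- stand (273,315)
- blue cup (354,373)
- saline (513,378), with its twin at (248,138)
- slide pack (555,355), with its twin at (278,128)
- cover box (573,315)
- white cup (212,213)

Brown bottle candidates are (290,250), (569,270) and (493,152) at the back. Yellow (204,258) and purple (245,255) are look-alikes. One enlarged crop should settle which brown bottle has the teat.

```bash
cat > h.py <<'E'
import numpy as np,cv2
from bench import *
from scipy.spatial.transform import Rotation as R
def cam(n):
    c=calibration(n);f=192/np.tan(np.radians(c["fovy"]/2))
    return c,f
def plane(n,uv,z):
    c,f=cam(n);uv=np.atleast_2d(np.float64(uv))
    d=np.c_[(uv[:,0]-c["cx"])/f,(uv[:,1]-c["cy"])/f,np.ones(len(uv))]
    M=R.from_euler("xyz",c["rotation"],degrees=True).as_matrix();d=d@M.T
    return c["xyz"]+d*((z-c["xyz"][2])/d[:,2])[:,None]
def cloud(n,d):
    c,f=cam(n);v,u=np.mgrid[:384,:512]
    P=np.stack([(u-c["cx"])/f*d,(v-c["cy"])/f*d,d],-1)
    return P@R.from_euler("xyz",c["rotation"],degrees=True).as_matrix().T+c["xyz"]
E
python3 - <<'E'
from h import *
t=np.load("pics/top0.npz")['p'];s=np.load("pics/side0.npz")['p']
def cr(p,x,y,w=22):
    x=int(x*.64);y=int(y*.64);return cv2.resize(p[max(0,y-w):y+w,max(0,x-w):x+w],(260,260),interpolation=cv2.INTER_CUBIC)
im=np.vstack([np.hstack([cr(t,290,250),cr(t,569,270),cr(t,493,152)]),np.hstack([cr(s,445,260),cr(s,574,457),cr(s,627,305)])])
cv2.imwrite("pics/crop1.png",im[...,::-1])
d=np.load("pics/top0.npz")['d'];P=cloud("top",d)
for nm,x,y in [("stand",273,315),("cupb",354,373),("sal",513,378),("pack",555,355),("cover",573,315),("br1",290,250),("br2",569,270),("br3",493,152),("cupw",212,213),("pur",245,255),("bench",600,350)]:
    q=P[int(y*.64)-6:int(y*.64)+6,int(x*.64)-6:int(x*.64)+6].reshape(-1,3);k=q[q[:,2].argmax()];print(nm,k.round(3),np.median(q,0).round(3))
E
```

```text
stand [ 0.312 -0.085  1.292] [0.569 0.146 0.006]
cupb [ 0.438 -0.007  0.075] [ 0.445 -0.016  0.069]
sal [ 0.312 -0.085  1.292] [ 0.43  -0.311  0.057]
pack [ 0.312 -0.085  1.292] [ 0.474 -0.401  0.024]
cover [ 0.561 -0.445  0.018] [ 0.555 -0.445  0.01 ]
br1 [ 0.312 -0.085  1.292] [0.689 0.106 0.044]
br2 [ 0.312 -0.085  1.292] [ 0.638 -0.439  0.035]
br3 [ 0.312 -0.085  1.292] [ 0.891 -0.302  0.03 ]
cupw [0.771 0.262 0.074] [0.761 0.256 0.07 ]
pur [0.684 0.2   0.085] [0.681 0.195 0.046]
bench [ 0.491 -0.51   0.005] [ 0.484 -0.498 -0.002]
```

View pics/crop1.png

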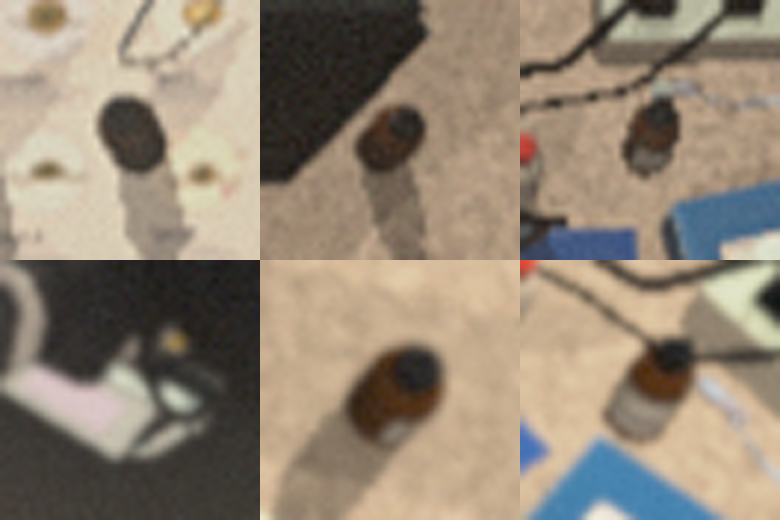

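```bash
python3 - <<'E'
from h import *
for n,pts in (("top",[(290,250),(569,270),(493,152),(245,255),(204,258)]),("side",[(574,457),(627,305),(360,170)])):
    z=np.load(f"pics/{n}0.npz");P=cloud(n,z['d'])
    for x,y in pts:
        x=int(x*.64);y=int(y*.64);q=P[y-12:y+12,x-9:x+9];
        q=q.reshape(-1,3);q=q[(q[:,2]>.02)&(q[:,2]<.12)];print(n,x,y,np.sort(q[:,2])[-12:].round(3),q[q[:,2]>.04].mean(0).round(3))
    if n=="top":
        x,y=185,160;print((P[y-12:y+12:1,x-9:x+9,2]*1000).clip(-9,999).astype(int))
E
```

```text
top 185 160 [0.07  0.07  0.07  0.072 0.073 0.077 0.081 0.082 0.083 0.083 0.086 0.087] [0.69  0.107 0.056]
top 364 172 [0.057 0.057 0.058 0.058 0.059 0.059 0.059 0.059 0.06  0.06  0.061 0.062] [ 0.638 -0.441  0.05 ]
top 315 97 [0.057 0.058 0.058 0.058 0.059 0.059 0.059 0.06  0.06  0.06  0.061 0.066] [ 0.892 -0.304  0.049]
top 156 163 [0.07  0.07  0.071 0.072 0.073 0.073 0.078 0.081 0.081 0.083 0.083 0.085] [0.683 0.196 0.057]
top 130 165 [0.071 0.071 0.075 0.077 0.077 0.081 0.081 0.082 0.084 0.085 0.086 0.086] [0.677 0.273 0.058]
[[  0   0  -1  -4  -3   0   2  -1   1   0  -3  -3   1  -7  -2   1   0  -1]
 [  1   0  -2  -1   3  -1  -3   1   4   2  -1  -5   2   0   0   2  -2  -1]
 [ -4   0   4  -1   4   0   0   0  -3  -2   0   2  -1  -2   0  -3   3  -3]
 [ -2  -1   4   0   0   0   0   0  -1   3  -1  -3   1  -5   0   0   0  -1]
 [  0   0   0   0  -3   0   1   0   3  -2   0  -2   0   0   0   0   1  -3]
 [ -1  -5  -1   0  -2  -2   0   0   1  -1   4   0   0   2   2   4  -2  -5]
 [ -2   0  -2  -4   0  82  86  83  68  48  40  -2  -1   0   1   0  -5   1]
 [  4   4  -2   0   0  82  85  81  62  6
[... 862 characters left out ...]
  0  -2  -2   0  -3   1  -3  -2   1   0   4   0   2   1   0   0   1   2]
 [ -1  -3  -2  -4   0   2   5  -1  -5   0   0 999  -2   0  -4   1   3   1]
 [  3   0   0  -2  -5   0   0   2  -1   2   0  -3   2   1  -5   3  -1   0]
 [  0  -5   0   2  -1  -1  -1   0  -1   4   1  -9   1  -1  -1   1  -3  -6]
 [  0   0   0  -2   1  -1  -7   0   0  -6   3   0  -2   0   2  -4  -6  -5]]
side 367 292 [0.058 0.058 0.059 0.059 0.059 0.059 0.059 0.059 0.059 0.06  0.06  0.06 ] [ 0.634 -0.447  0.05 ]
side 401 195 [0.057 0.057 0.057 0.058 0.058 0.058 0.058 0.058 0.058 0.059 0.06  0.061] [ 0.887 -0.311  0.049]
side 230 108 [0.075 0.076 0.076 0.078 0.078 0.079 0.079 0.081 0.084 0.084 0.085 0.085] [0.68  0.189 0.057]
```

View pics/wrist0.png

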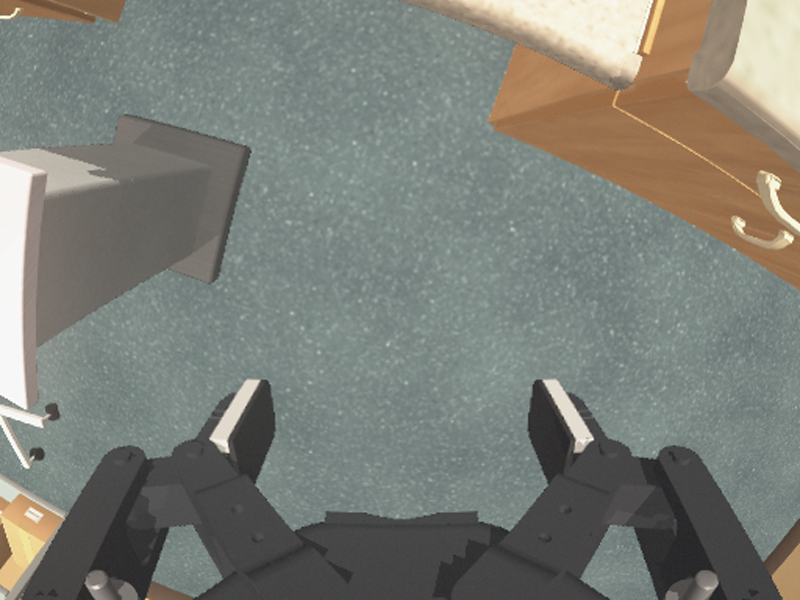

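The bottle at (290,250) is 86 mm high with a narrow peak, so it is the dropper. The one at (569,270) is 59 mm with a plain cap, so it is oil_a. (493,152) is a spare at the back wall. Next I'll measure exact poses.

```bash
cat > meas.py <<'E'
from h import *
def shots(n,k=4):
    S=[camera(n) for _ in range(k)];D=np.stack([s[1] for s in S])
    return np.mean([s[0] for s in S],0).astype(np.uint8),np.median(D,0)
def blob(n,p,P,guess,r,zlo,zhi,ztop,hsv=None,rect=True):
    m=(np.hypot(P[...,0]-guess[0],P[...,1]-guess[1])<r)&(P[...,2]>zlo)&(P[...,2]<zhi)
    if hsv is not None: m&=cv2.inRange(cv2.cvtColor(p,cv2.COLOR_RGB2HSV),*map(np.array,hsv))>0
    k,l,st,ce=cv2.connectedComponentsWithStats(m.astype(np.uint8))
    i=1+st[1:,4].argmax();v,u=np.where(l==i);q=plane(n,np.c_[u,v],ztop)[:,:2]
    if not rect:
        (x,y),rr=cv2.minEnclosingCircle((q*1000).astype(np.float32));return n,len(u),q.mean(0).round(4),np.array([x/1000,y/1000,rr/1000]).round(4)
    c,w,a=cv2.minAreaRect((q*1000).astype(np.float32));return n,len(u),np.round(c,1),np.round(w,1),round(a,1),q.mean(0).round(4)
B=((95,90,40),(125,255,255))
E
python3 - <<'E'
from meas import *
for n in("top","side"):
    p,d=shots(n);np.savez(f"pics/{n}1.npz",p=p,d=d);P=cloud(n,d)
    print("stand",blob(n,p,P,(.57,.15),.16,.021,.036,.028,B))
    print("cup",blob(n,p,P,(.443,-.012),.06,.06,.08,.069,B,False))
    print("salcap",blob(n,p,P,(.43,-.311),.05,.068,.088,.078,None,False))
    print("salall",blob(n,p,P,(.43,-.311),.05,.055,.07,.066,None,False))
    print("pack",blob(n,p,P,(.474,-.401),.07,.021,.034,.027))
    print("cover",blob(n,p,P,(.555,-.445),.05,.009,.020,.014))
    print("oil",blob(n,p,P,(.638,-.441),.04,.052,.065,.059,None,False))
    if n=="top":
        print("teat",blob(n,p,P,(.69,.107),.04,.077,.09,.084,None,False))
        print("collar",blob(n,p,P,(.69,.107),.04,.057,.074,.066,None,False))
    m=(P[...,0]<.75)&(P[...,0]>.3)&(P[...,1]>-.33)&(P[...,1]<.05)&(P[...,2]>.1)
    for zl in (.1,.2,.3,.4,.5):
        k=m&(P[...,2]>zl)&(P[...,2]<zl+.1)
        if k.sum()>5:print(zl,np.percentile(P[k][:,:2],[1,99],axis=0).round(3))
E
```

```text
stand ('top', 926, array([562.4, 139.4]), array([193.9,  82.2]), 87.3, array([0.5595, 0.137 ]))
cup ('top', 325, array([ 0.4439, -0.018 ]), array([ 0.4437, -0.0179,  0.0293]))
salcap ('top', 43, array([ 0.4291, -0.315 ]), array([ 0.429 , -0.3155,  0.0105]))
salall ('top', 41, array([ 0.4264, -0.3077]), array([ 0.4277, -0.3116,  0.0153]))
pack ('top', 288, array([ 474.3, -402.3]), array([78.2, 32.1]), 86.2, array([ 0.4742, -0.4017]))
cover ('top', 119, array([ 555. , -447.7]), array([33.7, 34.9]), 19.1, array([ 0.5552, -0.4482]))
oil ('top', 24, array([ 0.6399, -0.4419]), array([ 0.6399, -0.4417,  0.0084]))
teat ('top', 8, array([0.6918, 0.1085]), array([0.6914, 0.1089, 0.0044]))
collar ('top', 24, array([0.6906, 0.1078]), array([0.6914, 0.1088, 0.0094]))
0.1 [[ 0.519 -0.179]
 [ 0.738 -0.014]]
0.2 [[ 0.653 -0.187]
 [ 0.75  -0.019]]
0.3 [[ 0.453 -0.216]
 [ 0.731 -0.054]]
0.4 [[ 0.527 -0.294]
 [ 0.671 -0.057]]
0.5 [[ 0.526 -0.297]
 [ 0.553 -0.055]]
stand ('side', 706, array([558.1, 135.3]), array([192.8,  83.5]), 88.4, array([0.5498, 0.135 ]))
cup ('side', 359, array([ 0.4408, -0.0224]), array([ 0.4409, -0.0223,  0.0295]))
salcap ('side', 87, array([ 0.4251, -0.3216]), array([ 0.4254, -0.3213,  0.0111]))
salall ('side', 74, array([ 0.4199, -0.3247]), array([ 0.4238, -0.3218,  0.0153]))
pack ('side', 621, array([ 470.3, -408. ]), array([81.8, 32.6]), 85.7, array([ 0.4701, -0.409 ]))
cover ('side', 262, array([ 550.8, -453.8]), array([34.7, 33.7]), 20.2, array([ 0.5509, -0.4539]))
oil ('side', 51, array([ 0.6355, -0.4471]), array([ 0.6358, -0.4469,  0.0088]))
0.1 [[ 0.518 -0.228]
 [ 0.728 -0.074]]
0.2 [[ 0.566 -0.233]
 [ 0.75  -0.157]]
0.3 [[ 0.449 -0.244]
 [ 0.693 -0.103]]
0.4 [[ 0.524 -0.303]
 [ 0.546 -0.06 ]]
0.5 [[ 0.524 -0.303]
 [ 0.548 -0.064]]
```

```bash
python3 - <<'E'
from meas import *
for n in("top","side"):
    z=np.load(f"pics/{n}1.npz");P=cloud(n,z['d'])
    m=(P[...,0]<.75)&(P[...,0]>.35)&(P[...,1]>-.33)&(P[...,1]<.06)&(P[...,2]>.03)
    m=cv2.erode(m.astype(np.uint8),np.ones((2,2)))>0
    for zl in np.arange(.05,.56,.03):
        k=m&(P[...,2]>zl)&(P[...,2]<zl+.03);q=P[k][:,:2]
        # ignore the cup
        q=q[np.hypot(q[:,0]-.442,q[:,1]+.02)>.045 if zl<.08 else slice(None)]
        if len(q)<4: continue
        r=np.hypot(q[:,0]-.442,q[:,1]+.02);i=r.argmin()
        print(n,zl.round(2),len(q),"minx",q[:,0].min().round(3),q[q[:,0].argmin(),1].round(3),"maxy",q[q[:,1].argmax()].round(3),"near",r[i].round(3),q[i].round(3), "dist to saline",np.hypot(q[:,0]-.427,q[:,1]+.318).min().round(3),"x<.52 ymax",q[q[:,0]<.54,1].max().round(3) if (q[:,0]<.54).any() else None)
E
```

```text
top 0.05 115 minx 0.412 -0.316 maxy [ 0.659 -0.   ] near 0.209 [ 0.651 -0.026] dist to saline 0.0 x<.52 ymax -0.299
top 0.08 179 minx 0.652 -0.024 maxy [0.688 0.008] near 0.21 [ 0.652 -0.024] dist to saline 0.37 x<.52 ymax None
top 0.11 8 minx 0.707 -0.045 maxy [ 0.731 -0.036] near 0.266 [ 0.707 -0.045] dist to saline 0.391 x<.52 ymax None
top 0.14 463 minx 0.516 -0.072 maxy [ 0.643 -0.025] near 0.091 [ 0.516 -0.072] dist to saline 0.185 x<.52 ymax -0.065
top 0.17 20 minx 0.618 -0.039 maxy [ 0.633 -0.031] near 0.177 [ 0.618 -0.039] dist to saline 0.338 x<.52 ymax None
top 0.2 7 minx 0.696 -0.048 maxy [ 0.737 -0.021] near 0.256 [ 0.696 -0.048] dist to saline 0.381 x<.52 ymax None
top 0.23 16 minx 0.684 -0.052 maxy [ 0.741 -0.021] near 0.244 [ 0.684 -0.052] dist to saline 0.37 x<.52 ymax None
top 0.26 141 minx 0.557 -0.095 maxy [ 0.727 -0.024] near 0.137 [ 0.557 -0.095] dist to saline 0.259 x<.52 ymax None
top 0.29 391 minx 0.509 -0.105 maxy [ 0.713 -0.033] near 0.108 [ 0.509 -0.105] dist to saline 0.18 x<.52 ymax -0.1
top 0.32 421 minx 0.449 -0.139 maxy [ 0.662 -0.056] near 0.104 [ 0.
[... 2060 characters left out ...]
 minx 0.46 -0.14 maxy [ 0.528 -0.061] near 0.095 [ 0.528 -0.061] dist to saline 0.098 x<.52 ymax -0.061
side 0.41 1656 minx 0.523 -0.294 maxy [ 0.528 -0.06 ] near 0.094 [ 0.527 -0.061] dist to saline 0.098 x<.52 ymax -0.06
side 0.44 1744 minx 0.523 -0.293 maxy [ 0.528 -0.06 ] near 0.094 [ 0.527 -0.06 ] dist to saline 0.098 x<.52 ymax -0.06
side 0.47 2051 minx 0.523 -0.293 maxy [ 0.528 -0.059] near 0.094 [ 0.528 -0.059] dist to saline 0.098 x<.52 ymax -0.059
side 0.5 2399 minx 0.523 -0.291 maxy [ 0.528 -0.059] near 0.094 [ 0.527 -0.059] dist to saline 0.098 x<.52 ymax -0.059
side 0.53 2702 minx 0.523 -0.294 maxy [ 0.528 -0.059] near 0.094 [ 0.528 -0.059] dist to saline 0.098 x<.52 ymax -0.059
```

The rows are not in the units I measure in: shifts go in shares of 50 mm. I convert before sending: 0.04 m is 0.8, 0.03 m is 0.6.

```bash
echo '[{"wz": -8,"jaw": 0.085},{"wz": -8,"jaw": 0.085},{"wz": -8,"jaw": 0.085},{"wz": -8,"jaw": 0.085},{"wz": -8,"jaw": 0.085},{"wz": -8,"jaw": 0.085},{"wz": -8,"jaw": 0.085},{"wz": -8,"jaw": 0.085},{"wz": -6.65,"jaw": 0.085}]' | python3 -m creep && echo '[{"sx": 0.8,"sy": 0.256,"jaw": 0.085},{"sx": 0.8,"sy": 0.256,"jaw": 0.085},{"sx": 0.8,"sy": 0.256,"jaw": 0.085},{"sx": 0.8,"sy": 0.256,"jaw": 0.085},{"sx": 0.8,"sy": 0.256,"jaw": 0.085},{"sx": 0.8,"sy": 0.256,"jaw": 0.085},{"sx": 0.8,"sy": 0.256,"jaw": 0.085},{"sx": 0.8,"sy": 0.256,"jaw": 0.085},{"sx": 0.8,"sy": 0.256,"jaw": 0.085},{"sx": 0.8,"sy": 0.256,"jaw": 0.085},{"sx": 0.8,"sy": 0.256,"jaw": 0.085},{"sx": 0.8,"sy": 0.256,"jaw": 0.085},{"sx": 0.6,"sy": 0.2,"jaw": 0.085},{"sx": 0.2,"sy": 0.6,"jaw": 0.085},{"sy": 0.6,"sz": 0.3,"jaw": 0.085},{"sy": 0.6,"sz": 0.3,"jaw": 0.085},{"jaw": 0.085},{"jaw": 0.085}]' | python3 -m creep
cat >> h.py <<'E'
def wplane(uv,z,s):
    c,f=cam("wrist");uv=np.atleast_2d(np.float64(uv))-[c["cx"],c["cy"]];r=np.hypot(*uv.T);t=r/f
    d=np.c_[uv*(np.sin(t)/np.maximum(r,1e-9))[:,None],np.cos(t)]
    H=np.array(c["hand_eye"]);T=R.from_euler("xyz",s["orientation"],degrees=True).as_matrix()
    o=T@H[:3,3]+s["tool_pos"];d=d@(T@H[:3,:3]).T
    return o+d*((z-o[2])/d[:,2])[:,None]
def go(x,y,z,yaw,s=None):
    s=s or observe();T=R.from_euler("xyz",s["orientation"],degrees=True)
    print("tool delta",T.inv().apply(np.array([x,y,z])-s["tool_pos"]).round(4),"rv",(T.inv()*R.from_euler("xyz",[180,0,yaw],degrees=True)).as_rotvec(True).round(2))
E
python3 - <<'E'
from h import *
s=observe();p,d=camera("wrist");cv2.imwrite("pics/w1.png",cv2.resize(p[...,::-1],(800,600)));np.savez("pics/w1.npz",p=p,d=d)
print(s["tool_pos"],s["orientation"],s["joint_positions"].round(1))
m=cv2.inRange(cv2.cvtColor(p,cv2.COLOR_RGB2HSV),(95,90,40),(125,255,255))
k,l,st,ce=cv2.connectedComponentsWithStats(m)
for i in range(1,k):
    if st[i,4]>300:
        v,u=np.where(l==i);q=wplane(np.c_[u,v],.069,s)[:,:2];c,r=cv2.minEnclosingCircle((q*1000).astype(np.float32));print(st[i],ce[i].round(),np.round(c,1),r,q.mean(0).round(4))
        q=wplane(np.c_[u,v],.028,s)[:,:2];print(cv2.minAreaRect((q*1000).astype(np.float32)))
E
```

```text
time: 1.45
tool_pos: [0.1906, -0.5425, 0.2314]
orientation: [180.0, 0.0, 90.3]
wrist_force: [0.1, -0.1, 0.4]
grip_width: 0.0848
grasp_force: 0.0
time: 3.25
tool_pos: [0.4437, -0.0224, 0.2009]
orientation: [-179.9, -0.0, 90.0]
wrist_force: [-0.4, 0.4, 0.5]
grip_width: 0.0849
grasp_force: 0.0
[ 0.44366255 -0.02235214  0.20086646] [-1.79893109e+02 -1.21597792e-02  9.00226708e+01] [-11.1   7.4 -18.7  64.   -0.   78.9]
[ 323    0   78  120 8626] [362.  57.] [547.  105.3] 70.38492584228516 [0.5434 0.101 ]
((558.467041015625, 112.13047790527344), (141.6666717529297, 89.72760772705078), 88.21942901611328)
[503   0   9  98 482] [507.  48.] [740.7 146.5] 61.23683547973633 [0.7409 0.1459]
((786.5726318359375, 159.7285919189453), (140.5618438720703, 18.352018356323242), 88.20134735107422)
[485  97  27  81 648] [504. 147.] [751.2  35. ] 51.533050537109375 [0.7448 0.0244]
((798.5267944335938, 30.923171997070312), (101.05133819580078, 65.84471130371094), 74.6133041381836)
[ 225  145   63   62 3064] [256. 175.] [443.  -16.9] 30.732215881347656 [ 0.443  -0.0163]
((442.8677062988281, -28.55571746826172), (68.71192169189453, 69.7066879272461), 0.01682789996266365)
```

View pics/w1.png

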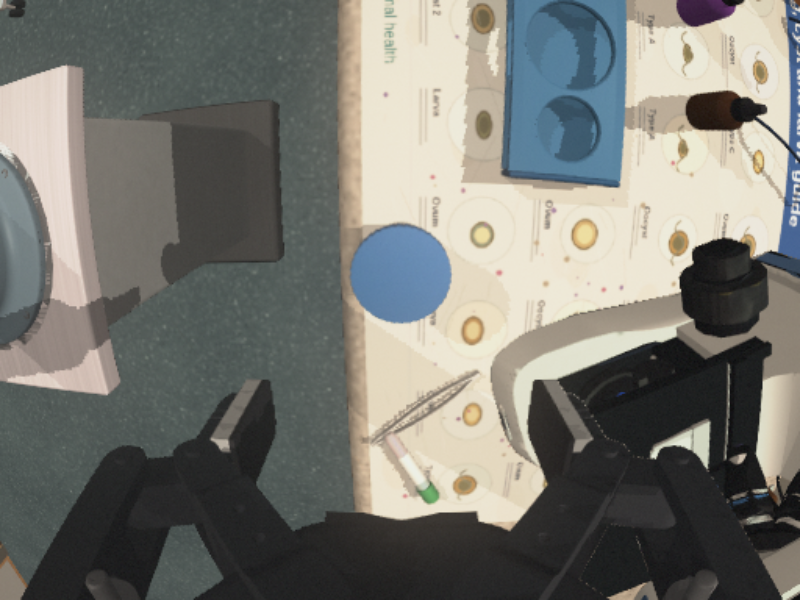

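The wrist view shows the cup lid at (400,273), the brown dropper bottle with its teat at (725,110), and the stand at top. It agrees with the top camera. Now I'll grasp the cup.

Scaled: 0.04 m is 0.8, -0.0007 m is -0.014.

```bash
echo '[{"sx": 0.1,"sy": -0.014,"sz": 0.6,"jaw": 0.085},{"sz": 0.8,"jaw": 0.085},{"sz": 0.8,"jaw": 0.085},{"sz": 0.6,"jaw": 0.085},{"sz": 0.4,"jaw": 0.085},{"jaw": 0.085},{"jaw": 0.05},{"jaw": 0.05},{"jaw": 0.05},{"jaw": 0.05},{"jaw": 0.05},{"jaw": 0.05}]' | python3 -m creep 30 && echo '[{"sz": -0.4,"jaw": 0.05},{"sz": -0.6,"jaw": 0.05},{"sz": -0.6,"jaw": 0.05},{"sz": -0.6,"jaw": 0.05},{"sz": -0.6,"jaw": 0.05},{"jaw": 0.05}]' | python3 -m creep
```

```text
time: 4.5
tool_pos: [0.4445, -0.0179, 0.0432]
orientation: [179.9, 0.1, 90.0]
wrist_force: [-3.4, 0.1, 6.7]
grip_width: 0.0619
grasp_force: 31.9
time: 5.1
tool_pos: [0.4471, -0.0182, 0.1866]
orientation: [179.4, 0.1, 90.0]
wrist_force: [0.3, -0.7, -0.1]
grip_width: 0.0623
grasp_force: 33.0
```

Scaled: 0.035 m is 0.7.

```bash
echo '[{"sx": 0.7,"jaw": 0.05},{"sx": 0.7,"jaw": 0.05},{"jaw": 0.05},{"jaw": 0.05},{"jaw": 0.05}]' | python3 -m creep && python3 - <<'E'
from h import *
s=observe();p,d=camera("wrist");cv2.imwrite("pics/w2.png",cv2.resize(p[...,::-1],(800,600)));np.savez("pics/w2.npz",p=p,d=d)
print(s["tool_pos"],s["orientation"])
m=cv2.inRange(cv2.cvtColor(p,cv2.COLOR_RGB2HSV),(95,90,40),(125,255,255))
k,l,st,ce=cv2.connectedComponentsWithStats(m)
for i in range(1,k):
    if st[i,4]>1000:
        v,u=np.where(l==i);q=wplane(np.c_[u,v],.028,s)[:,:2];print(st[i],cv2.minAreaRect((q*1000).astype(np.float32)))
E
```

```text
time: 5.6
tool_pos: [0.4434, 0.0519, 0.1812]
orientation: [180.0, 0.0, 90.0]
wrist_force: [-0.7, -0.0, -0.5]
grip_width: 0.0616
grasp_force: 33.0
[0.44339739 0.05193371 0.18121711] [1.79993710e+02 3.05026253e-02 8.99790841e+01]
[  324     0    86   187 14147] ((559.1627197265625, 140.72311401367188), (197.91851806640625, 90.21212768554688), 88.37505340576172)
[  191   213   131   110 11372] ((443.07476806640625, -68.66924285888672), (155.86669921875, 157.83995056152344), 0.015008112415671349)
```

View pics/w2.png

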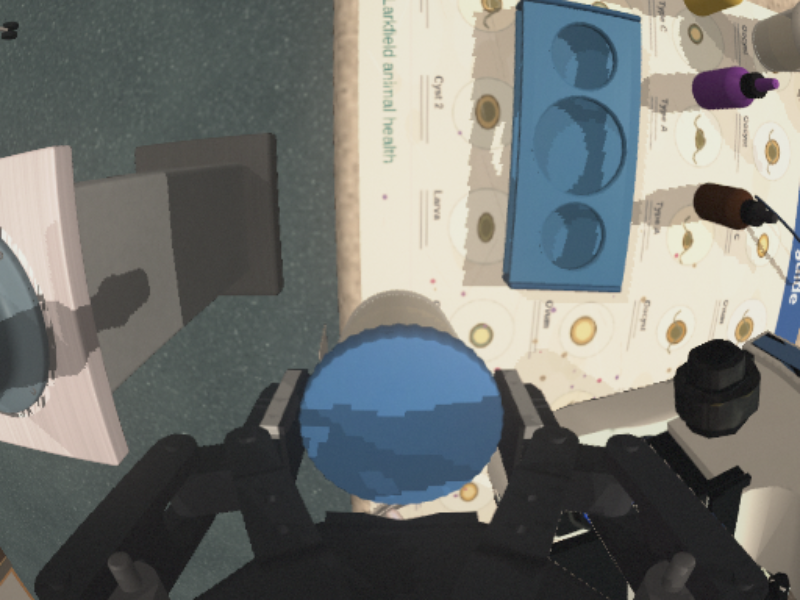

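```bash
python3 - <<'E'
from h import *
s=dict(tool_pos=np.array([.4434,.0519,.1812]),orientation=[180,0,89.98])
print(wplane(np.array([(580,146),(573,237),(584,56)])*.64,.027,s).round(4))
# top view: darker well pixels
z=np.load("pics/top1.npz");P=cloud("top",z['d']);y=plane("top",[[0,0]],.0)
m=(P[...,2]<.018)&(np.abs(P[...,0]-.562)<.05)&(np.abs(P[...,1]-.14)<.1)&(cv2.inRange(cv2.cvtColor(z['p'],cv2.COLOR_RGB2HSV),(95,90,30),(125,255,255))>0)
k,l,st,ce=cv2.connectedComponentsWithStats(m.astype(np.uint8))
for i in range(1,k):
    if st[i,4]>15: print(st[i],plane("top",[[st[i,0]+st[i,2]/2-.5,st[i,1]+st[i,3]/2-.5]],.027)[0].round(4))
E
```

```text
[[0.5615 0.1403 0.027 ]
 [0.5602 0.0785 0.027 ]
 [0.5638 0.202  0.027 ]]
[170 191  12   4  25] [0.5906 0.1365 0.027 ]
[167 198  18  14 184] [0.5535 0.136  0.027 ]
[150 201  11   8  51] [0.555  0.1979 0.027 ]
[190 202  12   7  51] [0.5505 0.0756 0.027 ]
[155 215  19   1  19] [0.5222 0.1701 0.027 ]
```

```bash
echo '[{"sx": 0.6,"sy": 0.4,"jaw": 0.05},{"sx": 0.6,"sy": 0.6,"jaw": 0.05},{"sx": 0.56,"sy": 0.6,"jaw": 0.05},{"sy": 0.6,"jaw": 0.05},{"sy": 0.172,"jaw": 0.05},{"sz": 0.6,"jaw": 0.05},{"sz": 0.6,"jaw": 0.05},{"sz": 0.4,"jaw": 0.05},{"jaw": 0.05}]' | python3 -m creep && python3 -c "
from h import *
go(.562,.140,.048,90)"
```

```text
time: 6.55
tool_pos: [0.5585, 0.1388, 0.098]
orientation: [-179.6, 0.1, 89.9]
wrist_force: [-1.8, 0.1, -1.3]
grip_width: 0.0618
grasp_force: 33.1
tool delta [0.0013 0.0039 0.0499] rv [-0.44  0.07 -0.1 ]
```

Scaled: 0.001 m is 0.02.

```bash
echo '[{"sx": 0.02,"sy": 0.02,"jaw": 0.05},{"jaw": 0.05},{"jaw": 0.05}]' | python3 -m creep && python3 -c "
from h import *
go(.562,.140,.048,90)"
```

```text
time: 6.85
tool_pos: [0.5643, 0.1414, 0.103]
orientation: [179.8, -0.0, 90.0]
wrist_force: [-0.8, -0.1, 0.3]
grip_width: 0.0618
grasp_force: 33.1
tool delta [-0.0015 -0.0025  0.055 ] rv [ 0.17 -0.02 -0.01]
```

Scaled: 0.015 m is 0.3, 0.006 m is 0.12.

```bash
echo '[{"sx": -0.02,"sy": -0.03,"jaw": 0.05},{"sz": 0.3,"jaw": 0.05},{"sz": 0.3,"jaw": 0.05},{"sz": 0.3,"jaw": 0.05},{"sz": 0.12,"jaw": 0.05},{"jaw": 0.05},{"jaw": 0.05}]' | python3 -m creep && python3 -c "
from h import *
go(.562,.140,.048,90)"
```

```text
time: 7.55
tool_pos: [0.562, 0.1405, 0.0509]
orientation: [179.9, 0.0, 90.0]
wrist_force: [-0.3, -0.4, -0.2]
grip_width: 0.0618
grasp_force: 33.2
tool delta [-0.0005  0.      0.0029] rv [0.06 0.   0.01]
```

Scaled: 0.002 m is 0.04.

```bash
echo '[{"sz": 0.04,"jaw": 0.05},{"jaw": 0.05},{"jaw": 0.05}]' | python3 -m creep && echo '[{"jaw": 0.085},{"jaw": 0.085},{"jaw": 0.085},{"jaw": 0.085},{"jaw": 0.085},{"sz": -0.4,"jaw": 0.085},{"sz": -0.8,"jaw": 0.085},{"sz": -0.8,"jaw": 0.085},{"sz": -0.8,"jaw": 0.085},{"jaw": 0.085},{"jaw": 0.085}]' | python3 -m creep && python3 - <<'E'
from h import *
s=observe();p,d=camera("wrist");cv2.imwrite("pics/w3.png",cv2.resize(p[...,::-1],(800,600)))
go(.35,0.09,.2,90)
E
```

```text
time: 7.85
tool_pos: [0.5624, 0.1406, 0.0493]
orientation: [179.9, -0.0, 90.0]
wrist_force: [-0.7, 1.0, 5.3]
grip_width: 0.0618
grasp_force: 33.4
time: 8.95
tool_pos: [0.5626, 0.1406, 0.1895]
orientation: [179.8, -0.0, 90.0]
wrist_force: [-0.2, -0.3, -1.4]
grip_width: 0.0854
grasp_force: 0.0
tool delta [-0.0505 -0.2114 -0.0121] rv [-0.01  0.01  0.  ]
```

View pics/w3.png

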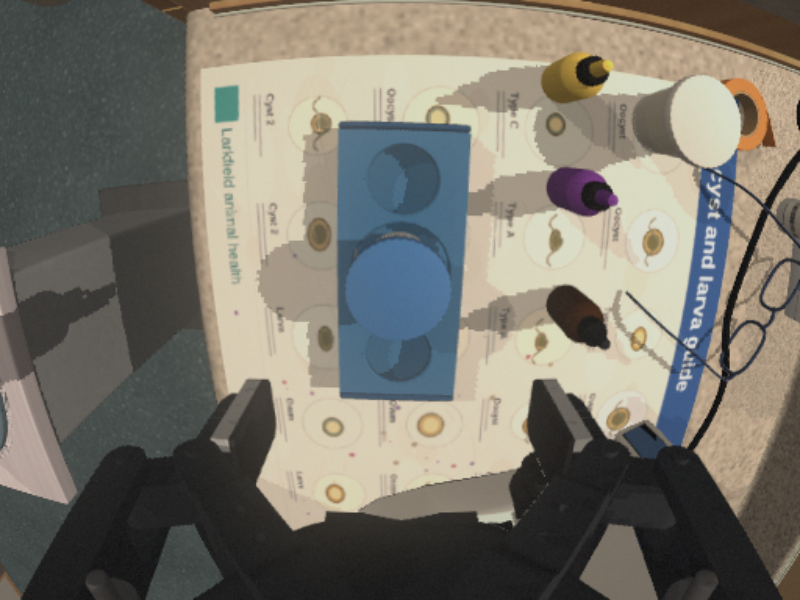

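The blue lid is seated in the middle well at (398,288). The dropper is still standing at (578,315), and the left and right wells are empty. Now the saline.

Scaled: -0.02 m is -0.4, -0.04 m is -0.8.

```bash
echo '[{"sy": -0.8,"jaw": 0.085},{"sx": -0.2,"sy": -0.8,"jaw": 0.085},{"sx": -0.4,"sy": -0.8,"jaw": 0.085},{"sx": -0.4,"sy": -0.8,"jaw": 0.085},{"sy": -0.8,"jaw": 0.085},{"wz": -8.5,"jaw": 0.085},{"wz": -8.5,"jaw": 0.085},{"wz": -8.5,"jaw": 0.085},{"wz": -8.5,"jaw": 0.085},{"wz": -8.5,"jaw": 0.085},{"wz": -8.5,"jaw": 0.085},{"wz": -8.5,"jaw": 0.085},{"wz": -8.5,"jaw": 0.085},{"wz": -8.5,"jaw": 0.085},{"wz": -8.5,"jaw": 0.085},{"wz": -5,"jaw": 0.085},{"jaw": 0.085}]' | python3 -m creep && python3 -c "
from h import *
go(.36,-.3155,.18,180)"
```

```text
time: 10.7
tool_pos: [0.3601, 0.0904, 0.1866]
orientation: [-180.0, -0.2, 180.0]
wrist_force: [-0.6, -0.2, -0.4]
grip_width: 0.0851
grasp_force: 0.0
tool delta [-0.     -0.4058  0.0068] rv [-0.02 -0.21 -0.01]
```

Scaled: -0.04 m is -0.8, -0.03 m is -0.6.

```bash
echo '[{"sy": -0.6,"jaw": 0.085},{"sy": -0.8,"jaw": 0.085},{"sy": -0.8,"jaw": 0.085},{"sy": -0.8,"jaw": 0.085},{"sy": -0.8,"jaw": 0.085},{"sy": -0.8,"jaw": 0.085},{"sy": -0.8,"jaw": 0.085},{"sy": -0.8,"jaw": 0.085},{"sy": -0.8,"jaw": 0.085},{"sy": -0.8,"jaw": 0.085},{"sx": -0.4,"sy": -0.32,"jaw": 0.085},{"sx": -0.5,"jaw": 0.085},{"sx": -0.48,"jaw": 0.085},{"jaw": 0.085},{"jaw": 0.085}]' | python3 -m creep && python3 - <<'E'
from h import *
s=observe();p,d=camera("wrist");cv2.imwrite("pics/w4.png",cv2.resize(p[...,::-1],(800,600)))
go(.429,-.3155,.035,180,s)
m=cv2.inRange(cv2.cvtColor(p,cv2.COLOR_RGB2HSV),(95,110,40),(125,255,255))
k,l,st,ce=cv2.connectedComponentsWithStats(m)
for i in range(1,k):
    if st[i,4]>60: print(st[i],wplane(ce[i],.078,s).round(4))
E
```

```text
time: 12.2
tool_pos: [0.4299, -0.3149, 0.187]
orientation: [179.9, -0.1, 180.0]
wrist_force: [-0.7, 0.5, -0.4]
grip_width: 0.085
grasp_force: 0.0
tool delta [ 0.0006 -0.0009  0.152 ] rv [ 0.09 -0.13 -0.03]
[ 472  226   40   55 1465] [[ 0.5204 -0.004   0.078 ]]
```

View pics/w4.png

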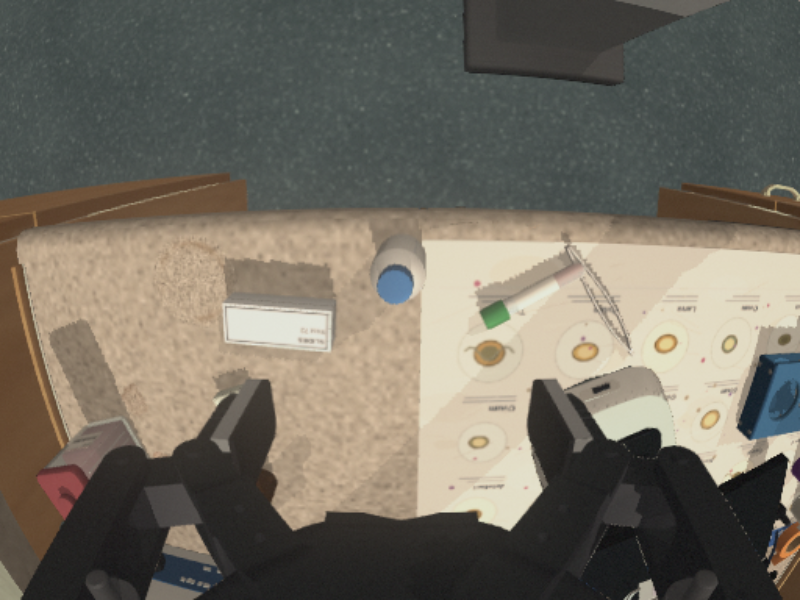

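Blue cap at (395,285), the slide pack's top face spanning (222-333, 303-350).

```bash
python3 - <<'E'
from h import *
s=observe()
print(wplane(np.array([395,285])*.64,.078,s).round(4))
q=wplane(np.array([(224,304),(334,311),(330,350),(222,345)])*.64,.027,s).round(4);print(q,q.mean(0))
E
```

```text
[[ 0.4252 -0.3166  0.078 ]]
[[ 0.4539 -0.4411  0.027 ]
 [ 0.4589 -0.3598  0.027 ]
 [ 0.4888 -0.3643  0.027 ]
 [ 0.4864 -0.4473  0.027 ]] [ 0.472    -0.403125  0.027   ]
```

```bash
echo '[{"sx": 0.05,"sy": -0.02,"sz": 0.6,"jaw": 0.085},{"sz": 0.8,"jaw": 0.085},{"sz": 0.8,"jaw": 0.085},{"sz": 0.6,"jaw": 0.085},{"sz": 0.24,"jaw": 0.085},{"jaw": 0.085},{"jaw": 0.02},{"jaw": 0.02},{"jaw": 0.02},{"jaw": 0.02},{"jaw": 0.02},{"jaw": 0.02},{"jaw": 0.02},{"jaw": 0.02},{"jaw": 0.02}]' | python3 -m creep 30 && echo '[{"sz": -0.4,"jaw": 0.02},{"sz": -0.6,"jaw": 0.02},{"sz": -0.6,"jaw": 0.02},{"sz": -0.6,"jaw": 0.02},{"sz": -0.6,"jaw": 0.02},{"jaw": 0.02}]' | python3 -m creep && python3 - <<'E'
from h import *
s=observe();p,d=camera("wrist");cv2.imwrite("pics/w5.png",cv2.resize(p[150:384,100:412,::-1],(624,468)))
E
```

```text
time: 13.75
tool_pos: [0.4292, -0.3172, 0.0379]
orientation: [-179.9, 0.1, -180.0]
wrist_force: [-0.4, 0.7, 5.5]
grip_width: 0.0343
grasp_force: 29.1
time: 14.35
tool_pos: [0.4305, -0.3188, 0.1814]
orientation: [-179.6, 0.4, -180.0]
wrist_force: [1.7, -0.4, 0.1]
grip_width: 0.0342
grasp_force: 29.8
```

View pics/w5.png

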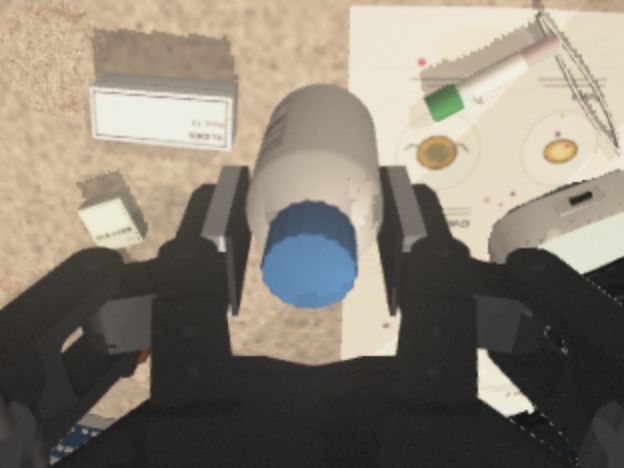

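The saline bottle is held upright, cap at (310,255) in the crop. Now I'll carry it round in front.

The rows are not in the units I measure in: shifts go in shares of 50 mm. I convert before sending: 0.04 m is 0.8, 0.03 m is 0.6.

```bash
echo '[{"sx": 0.6,"jaw": 0.02},{"sx": 0.6,"sy": 0.2,"jaw": 0.02},{"sx": 0.2,"sy": 0.6,"jaw": 0.02},{"sy": 0.8,"jaw": 0.02},{"sy": 0.8,"jaw": 0.02},{"sy": 0.8,"jaw": 0.02},{"sy": 0.8,"jaw": 0.02},{"sy": 0.8,"jaw": 0.02},{"sy": 0.8,"jaw": 0.02},{"sy": 0.8,"jaw": 0.02},{"sy": 0.8,"jaw": 0.02},{"sy": 0.8,"jaw": 0.02},{"sy": 0.8,"jaw": 0.02},{"sy": 0.8,"jaw": 0.02},{"sy": 0.8,"jaw": 0.02},{"sy": 0.6,"jaw": 0.02},{"sy": 0.2,"jaw": 0.02},{"jaw": 0.02}]' | python3 -m creep && echo '[{"wz": 8,"jaw": 0.02},{"wz": 8,"jaw": 0.02},{"wz": 8,"jaw": 0.02},{"wz": 8,"jaw": 0.02},{"wz": 8,"jaw": 0.02},{"wz": 8,"jaw": 0.02},{"wz": 8,"jaw": 0.02},{"wz": 8,"jaw": 0.02},{"wz": 8,"jaw": 0.02},{"wz": 8,"jaw": 0.02},{"wz": 8,"jaw": 0.02},{"wz": 2,"jaw": 0.02},{"jaw": 0.02},{"jaw": 0.02}]' | python3 -m creep && python3 -c "
from h import *
go(.564,.202,.11,90)"
```

```text
time: 16.2
tool_pos: [0.3573, 0.2438, 0.1753]
orientation: [-179.9, -0.1, -179.9]
wrist_force: [0.3, -0.9, -0.2]
grip_width: 0.0341
grasp_force: 29.8
time: 17.6
tool_pos: [0.3578, 0.2422, 0.176]
orientation: [-180.0, 0.0, 90.0]
wrist_force: [-0.1, -0.0, 0.2]
grip_width: 0.0344
grasp_force: 29.7
tool delta [-0.04    0.2062  0.0659] rv [-0.04  0.05 -0.04]
```

Scaled: 0.035 m is 0.7, 0.03 m is 0.6.

```bash
echo '[{"sx": -0.4,"sy": 0.6,"jaw": 0.02},{"sx": -0.4,"sy": 0.7,"jaw": 0.02},{"sy": 0.7,"jaw": 0.02},{"sy": 0.7,"jaw": 0.02},{"sy": 0.7,"jaw": 0.02},{"sy": 0.5,"sz": 0.4,"jaw": 0.02},{"sy": 0.224,"sz": 0.4,"jaw": 0.02},{"sz": 0.52,"jaw": 0.02},{"jaw": 0.02},{"jaw": 0.02},{"jaw": 0.02}]' | python3 -m creep && python3 -c "
from h import *
go(.564,.202,.046,90)"
```

```text
time: 18.7
tool_pos: [0.5648, 0.2035, 0.1118]
orientation: [179.9, -0.0, 90.0]
wrist_force: [0.3, 0.3, 0.1]
grip_width: 0.0342
grasp_force: 29.8
tool delta [-0.0015 -0.0009  0.0658] rv [ 0.1  -0.02  0.02]
```

Scaled: 0.015 m is 0.3, 0.005 m is 0.1.

```bash
echo '[{"sx": -0.03,"sy": -0.016,"sz": 0.3,"jaw": 0.02},{"sz": 0.3,"jaw": 0.02},{"sz": 0.3,"jaw": 0.02},{"sz": 0.3,"jaw": 0.02},{"sz": 0.1,"jaw": 0.02},{"jaw": 0.02},{"jaw": 0.02}]' | python3 -m creep && echo '[{"sz": 0.04,"jaw": 0.02},{"sz": 0.02,"jaw": 0.02},{"jaw": 0.02},{"jaw": 0.02}]' | python3 -m creep
```

```text
time: 19.4
tool_pos: [0.5642, 0.2022, 0.0466]
orientation: [179.9, -0.0, 90.0]
wrist_force: [-0.3, -0.2, 0.3]
grip_width: 0.0343
grasp_force: 29.7
time: 19.8
tool_pos: [0.5651, 0.2024, 0.0447]
orientation: [179.8, -0.0, 90.0]
wrist_force: [-2.1, 0.2, 8.4]
grip_width: 0.0337
grasp_force: 29.3
```

Scaled: -0.04 m is -0.8, -0.03 m is -0.6.

```bash
echo '[{"jaw": 0.07},{"jaw": 0.07},{"jaw": 0.07},{"jaw": 0.07},{"sz": -0.4,"jaw": 0.07},{"sz": -0.8,"jaw": 0.07},{"sz": -0.8,"jaw": 0.07},{"sz": -0.8,"jaw": 0.07},{"jaw": 0.07},{"sx": -0.6,"jaw": 0.07},{"sx": -0.6,"sy": 0.4,"jaw": 0.07},{"sx": -0.4,"sy": 0.6,"jaw": 0.07},{"sx": -0.2,"sy": 0.6,"jaw": 0.07},{"jaw": 0.07},{"jaw": 0.07}]' | python3 -m creep && python3 - <<'E'
from h import *
s=observe();p,d=camera("wrist");cv2.imwrite("pics/w6.png",cv2.resize(p[...,::-1],(800,600)))
print(s["joint_positions"].round(1));go(.691,.108,.022,90,s)
E
```

```text
time: 21.3
tool_pos: [0.6432, 0.1116, 0.181]
orientation: [-179.9, -0.0, 90.0]
wrist_force: [-0.4, 0.3, -0.6]
grip_width: 0.0699
grasp_force: 0.0
[ 4.3 32.  13.6 71.7  0.  94.3]
tool delta [-0.0036  0.0481  0.1589] rv [-0.11 -0.   -0.04]
```

View pics/w6.png

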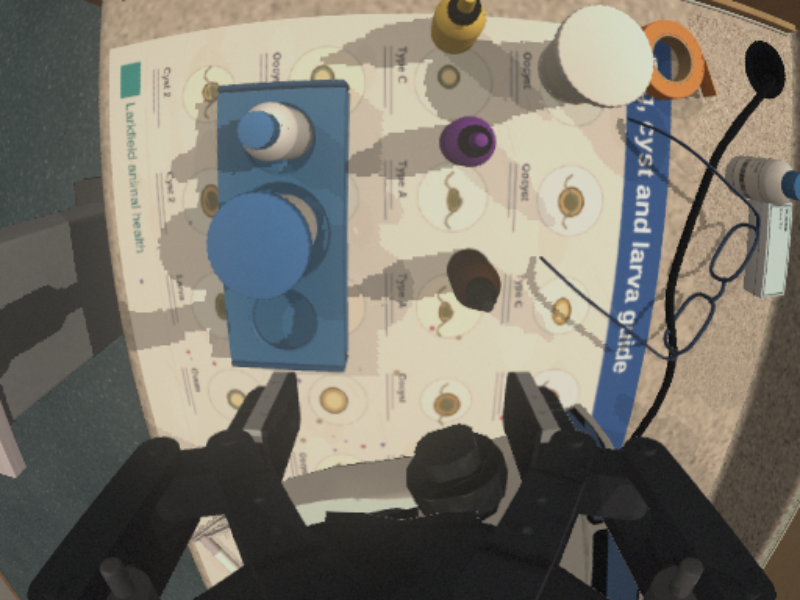

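```bash
python3 - <<'E'
from h import *
s=observe();p=cv2.imread("pics/w6.png")
print("teat",wplane(np.array([(484,297)])*.64,.085,s).round(4),"collar",wplane(np.array([(484,291)])*.64,.066,s).round(4))
print("things",wplane(np.array([(541,258),(570,290),(607,345),(467,141)])*.64,.01,s).round(3))
E
```

```text
teat [[0.6879 0.1149 0.085 ]] collar [[0.6913 0.1124 0.066 ]]
things [[0.742 0.12  0.01 ]
 [0.767 0.096 0.01 ]
 [0.806 0.051 0.01 ]
 [0.687 0.2   0.01 ]]
```

Scaled: -0.0016 m is -0.032, 0.03 m is 0.6.

```bash
echo '[{"sx": -0.032,"sy": 0.4,"jaw": 0.055},{"sy": 0.4,"jaw": 0.055},{"sy": 0.136,"jaw": 0.055},{"sz": 0.6,"jaw": 0.055},{"sz": 0.4,"jaw": 0.055},{"jaw": 0.055},{"jaw": 0.055}]' | python3 -m creep && python3 - <<'E'
from h import *
s=observe();go(.690,.110,.024,90,s)
p,d=camera("wrist");cv2.imwrite("pics/w7.png",cv2.resize(p[150:384,100:412,::-1],(624,468)))
E
```

```text
time: 22.05
tool_pos: [0.6891, 0.1109, 0.1325]
orientation: [-179.9, 0.0, 90.0]
wrist_force: [0.6, -0.5, 0.7]
grip_width: 0.0545
grasp_force: 0.0
tool delta [-0.0009  0.0011  0.1085] rv [-0.09  0.01  0.05]
```

View pics/w7.png

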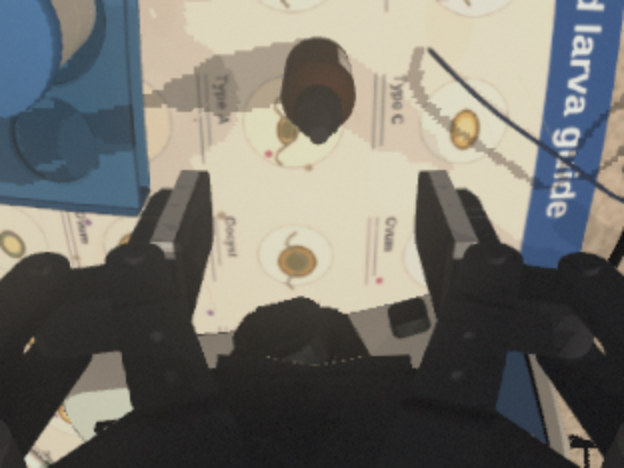

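```bash
python3 - <<'E'
from h import *
s=observe();print(wplane([(260,218)],.084,s),wplane([(259,203)],.056,s))
E
```

```text
[[0.69269861 0.10818788 0.084     ]] [[0.69224115 0.10898107 0.056     ]]
```

Teat tip at crop (320,138), which projects to (.692,.1085) and agrees with the top camera. Now I'll descend and grasp.

Scaled: 0.03 m is 0.6, 0.02 m is 0.4.

```bash
echo '[{"sx": -0.04,"sy": 0.06,"sz": 0.4,"jaw": 0.055},{"sz": 0.6,"jaw": 0.055},{"sz": 0.6,"jaw": 0.055},{"sz": 0.4,"jaw": 0.055},{"sz": 0.16,"jaw": 0.055},{"jaw": 0.055},{"jaw": 0.055},{"jaw": 0.02},{"jaw": 0.02},{"jaw": 0.02},{"jaw": 0.02},{"jaw": 0.02},{"jaw": 0.02},{"jaw": 0.02}]' | python3 -m creep 30 && echo '[{"sz": -0.4,"jaw": 0.02},{"sz": -0.6,"jaw": 0.02},{"sz": -0.6,"jaw": 0.02},{"sz": -0.6,"jaw": 0.02},{"jaw": 0.02},{"jaw": 0.02}]' | python3 -m creep && python3 - <<'E'
from h import *
s=observe();go(.560,.078,.12,90,s)
E
```

```text
time: 23.5
tool_pos: [0.6945, 0.1085, 0.0262]
orientation: [179.8, -0.0, 90.0]
wrist_force: [-1.3, 0.3, 5.8]
grip_width: 0.0301
grasp_force: 29.7
time: 24.1
tool_pos: [0.694, 0.1084, 0.1351]
orientation: [179.9, -0.0, 90.0]
wrist_force: [0.0, -0.1, -1.1]
grip_width: 0.0299
grasp_force: 29.8
tool delta [-0.0304 -0.1341  0.0148] rv [ 0.13 -0.    0.  ]
```

Scaled: -0.035 m is -0.7, -0.0341 m is -0.682.

```bash
echo '[{"sy": -0.6,"jaw": 0.02},{"sx": -0.2,"sy": -0.7,"jaw": 0.02},{"sx": -0.2,"sy": -0.7,"jaw": 0.02},{"sx": -0.208,"sy": -0.682,"jaw": 0.02},{"sz": 0.4,"jaw": 0.02},{"jaw": 0.02},{"jaw": 0.02}]' | python3 -m creep && python3 - <<'E'
from h import *
s=observe();go(.5600,.078,.034,90,s)
E
```

```text
time: 24.8
tool_pos: [0.5582, 0.078, 0.1131]
orientation: [-179.8, 0.0, 90.0]
wrist_force: [-0.5, -1.0, 0.3]
grip_width: 0.03
grasp_force: 30.0
tool delta [0.0001 0.002  0.0791] rv [-0.15  0.01  0.  ]
```

```bash
echo '[{"sy": 0.02,"sz": 0.4,"jaw": 0.02},{"sz": 0.4,"jaw": 0.02},{"sz": 0.4,"jaw": 0.02},{"sz": 0.3,"jaw": 0.02},{"sz": 0.06,"jaw": 0.02},{"jaw": 0.02},{"jaw": 0.02}]' | python3 -m creep && echo '[{"sz": 0.04,"jaw": 0.02},{"sz": 0.02,"jaw": 0.02},{"jaw": 0.02},{"jaw": 0.02}]' | python3 -m creep
```

```text
time: 25.5
tool_pos: [0.5614, 0.0781, 0.0372]
orientation: [179.9, 0.0, 90.0]
wrist_force: [0.4, 0.3, 0.1]
grip_width: 0.0304
grasp_force: 30.0
time: 25.9
tool_pos: [0.5602, 0.078, 0.0335]
orientation: [180.0, 0.0, 90.0]
wrist_force: [-0.3, -0.1, -0.6]
grip_width: 0.0301
grasp_force: 30.0
```

```bash
echo '[{"sz": 0.03,"jaw": 0.02},{"sz": 0.02,"jaw": 0.02},{"jaw": 0.02},{"jaw": 0.02}]' | python3 -m creep
```

```text
time: 26.3
tool_pos: [0.5604, 0.078, 0.0322]
orientation: [179.9, 0.0, 90.0]
wrist_force: [-3.5, 0.8, 8.8]
grip_width: 0.0299
grasp_force: 30.9
```

Scaled: -0.04 m is -0.8, -0.03 m is -0.6.

```bash
echo '[{"jaw": 0.06},{"jaw": 0.06},{"jaw": 0.06},{"jaw": 0.06},{"sz": -0.4,"jaw": 0.06},{"sz": -0.8,"jaw": 0.06},{"sz": -0.8,"jaw": 0.06},{"sz": -0.8,"jaw": 0.06},{"sy": -0.6,"jaw": 0.06},{"sy": -0.8,"jaw": 0.06},{"sy": -0.8,"jaw": 0.06},{"sy": -0.8,"jaw": 0.06},{"sy": -0.8,"jaw": 0.06},{"jaw": 0.06},{"jaw": 0.06}]' | python3 -m creep && python3 - <<'E'
from h import *
s=observe();print(s["tool_pos"],s["wrist_force"])
p,d=camera("wrist");q,_=camera("top")
a=cv2.resize(p[...,::-1],(560,420));b=cv2.resize(q[150:250,120:220,::-1],(240,240))
im=np.zeros((420,800,3),np.uint8);im[:,:560]=a;im[:240,560:]=b;cv2.imwrite("pics/w8.png",im)
E
```

```text
time: 27.8
tool_pos: [0.3696, 0.078, 0.1708]
orientation: [180.0, 0.0, 90.0]
wrist_force: [1.0, -0.2, 0.1]
grip_width: 0.0603
grasp_force: 0.0
[0.36955465 0.07800366 0.17080657] [ 0.9610199  -0.22399602  0.077717  ]
```

View pics/w8.png

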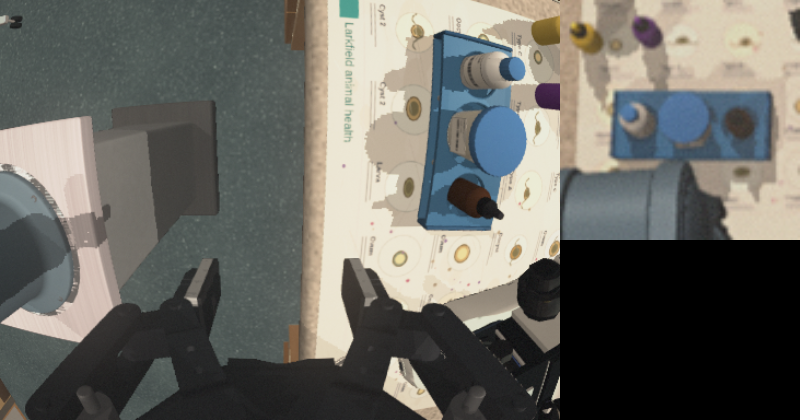

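All three are upright in their wells: saline left, cup middle, dropper right. Next is the slide pack.

```bash
echo '[{"wz": -8.5,"jaw": 0.06},{"wz": -8.5,"jaw": 0.06},{"wz": -8.5,"jaw": 0.06},{"wz": -8.5,"jaw": 0.06},{"wz": -8.5,"jaw": 0.06},{"wz": -8.5,"jaw": 0.06},{"wz": -8.5,"jaw": 0.06},{"wz": -8.5,"jaw": 0.06},{"wz": -8.5,"jaw": 0.06},{"wz": -8.5,"jaw": 0.06},{"wz": -8.5,"jaw": 0.06},{"wz": -8.5,"jaw": 0.06},{"wz": -8.5,"jaw": 0.06},{"wz": -8.5,"jaw": 0.06},{"wz": -8.5,"jaw": 0.06},{"wz": -8.5,"jaw": 0.06},{"wz": -8.5,"jaw": 0.06},{"wz": -8.5,"jaw": 0.06},{"wz": -8.5,"jaw": 0.06},{"wz": -8.5,"jaw": 0.06}]' | python3 -m creep && echo '[{"wz": -6.3,"jaw": 0.06},{"jaw": 0.06},{"jaw": 0.06}]' | python3 -m creep && python3 - <<'E'
from h import *
s=observe();go(.36,-.38,.17,-93.7,s)
E
```

```text
time: 29.9
tool_pos: [0.372, 0.0779, 0.171]
orientation: [-179.9, 0.0, -99.7]
wrist_force: [0.4, 0.6, 0.3]
grip_width: 0.0599
grasp_force: 0.0
time: 30.2
tool_pos: [0.3712, 0.0779, 0.1709]
orientation: [-180.0, -0.0, -93.8]
wrist_force: [0.9, -0.4, -0.8]
grip_width: 0.0601
grasp_force: 0.0
tool delta [ 0.4577 -0.0195  0.0009] rv [-0.03 -0.   -0.14]
```

```bash
echo '[{"sx": 0.76,"sy": -0.032,"jaw": 0.06},{"sx": 0.76,"sy": -0.032,"jaw": 0.06},{"sx": 0.76,"sy": -0.032,"jaw": 0.06},{"sx": 0.76,"sy": -0.032,"jaw": 0.06},{"sx": 0.76,"sy": -0.032,"jaw": 0.06},{"sx": 0.76,"sy": -0.032,"jaw": 0.06},{"sx": 0.76,"sy": -0.032,"jaw": 0.06},{"sx": 0.76,"sy": -0.032,"jaw": 0.06},{"sx": 0.76,"sy": -0.032,"jaw": 0.06},{"sx": 0.76,"sy": -0.032,"jaw": 0.06},{"sx": 0.76,"sy": -0.032,"jaw": 0.06},{"sx": 0.76,"sy": -0.032,"jaw": 0.06},{"jaw": 0.06},{"jaw": 0.06}]' | python3 -m creep && python3 - <<'E'
from h import *
s=observe();go(.473,-.4027,.12,-93.7,s)
p,d=camera("wrist");cv2.imwrite("pics/w9.png",cv2.resize(p[...,::-1],(800,600)))
E
```

```text
time: 31.6
tool_pos: [0.3598, -0.3791, 0.1704]
orientation: [180.0, 0.0, -93.9]
wrist_force: [0.1, 0.2, -0.0]
grip_width: 0.0598
grasp_force: 0.0
tool delta [ 0.016  -0.1145  0.0503] rv [ 0.01  0.03 -0.16]
```

View pics/w9.png

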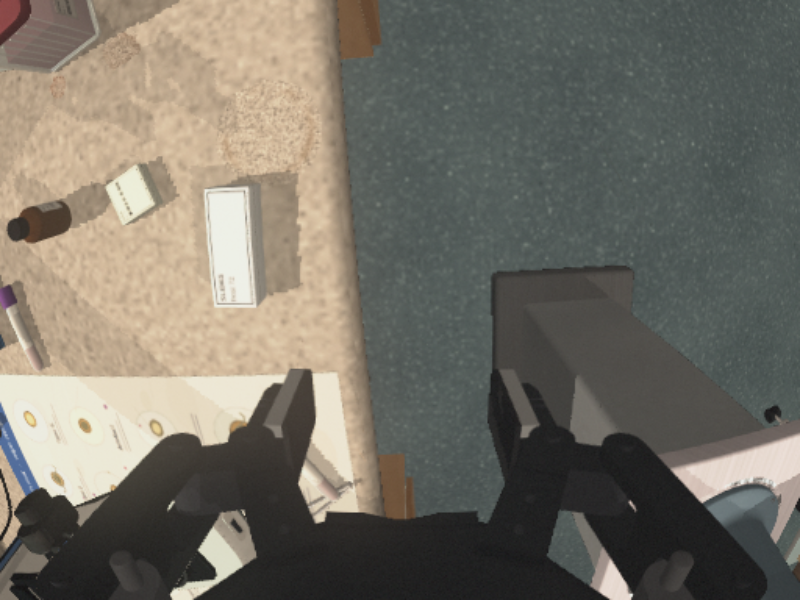

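Pack's top-face corners are (205,188), (249,187), (256,305) and (216,306). The cover box is at (131,194).

```bash
python3 - <<'E'
from h import *
s=observe()
q=wplane(np.array([(205,188),(249,187),(256,305),(216,306)])*.64,.027,s)[:,:2];print(q.round(4),q.mean(0).round(4),np.linalg.norm(q-np.roll(q,1,0),axis=1).round(4))
e=(q[2]+q[3]-q[0]-q[1]);print(np.degrees(np.arctan2(e[1],e[0])))
print(wplane(np.array([(131,191)])*.64,.014,s))
E
```

```text
[[ 0.4826 -0.4451]
 [ 0.4518 -0.4419]
 [ 0.4584 -0.3634]
 [ 0.4881 -0.3645]] [ 0.4702 -0.4037] [0.0808 0.0309 0.0788 0.0297]
85.68280690398659
[[ 0.54925381 -0.45099584  0.014     ]]
```

```bash
echo '[{"sx": 0.094,"sy": -0.6,"jaw": 0.06},{"sx": 0.08,"sy": -0.6,"jaw": 0.06},{"sx": 0.08,"sy": -0.6,"jaw": 0.06},{"sx": 0.08,"sy": -0.462,"sz": 0.4,"jaw": 0.06},{"sz": 0.8,"jaw": 0.06},{"sz": 0.8,"jaw": 0.06},{"sz": 0.6,"jaw": 0.06},{"jaw": 0.06},{"jaw": 0.06}]' | python3 -m creep && python3 - <<'E'
from h import *
s=observe();go(.4715,-.4035,.004,-94.1,s)
E
```

```text
time: 32.55
tool_pos: [0.4716, -0.4009, 0.0412]
orientation: [179.9, 0.1, -93.6]
wrist_force: [0.3, 0.1, 1.4]
grip_width: 0.0601
grasp_force: 0.0
tool delta [ 0.0026 -0.0001  0.0372] rv [0.06 0.06 0.45]
```

```bash
echo '[{"sx": 0.04,"sz": 0.3,"wz": 0.3,"jaw": 0.06},{"sz": 0.3,"jaw": 0.06},{"sz": 0.12,"jaw": 0.06},{"jaw": 0.06},{"jaw": 0.06},{"jaw": 0.02},{"jaw": 0.02},{"jaw": 0.02},{"jaw": 0.02},{"jaw": 0.02},{"jaw": 0.02},{"jaw": 0.02}]' | python3 -m creep 50 && echo '[{"sz": -0.2,"jaw": 0.02},{"sz": -0.4,"jaw": 0.02},{"sz": -0.6,"jaw": 0.02},{"sz": -0.6,"jaw": 0.02},{"sy": 0.4,"sz": -0.2,"jaw": 0.02},{"sy": 0.6,"jaw": 0.02},{"sy": 0.6,"jaw": 0.02},{"sy": 0.6,"jaw": 0.02},{"jaw": 0.02},{"jaw": 0.02}]' | python3 -m creep && python3 - <<'E'
from h import *
s=observe();go(.42,.14,.1,-92,s);p,d=camera("wrist");cv2.imwrite("pics/w10.png",cv2.resize(p[150:384,100:412,::-1],(624,468)))
E
```

```text
time: 33.75
tool_pos: [0.4724, -0.405, 0.006]
orientation: [-179.9, -0.1, -94.0]
wrist_force: [0.8, 0.2, 6.0]
grip_width: 0.031
grasp_force: 51.6
time: 34.75
tool_pos: [0.3612, -0.3963, 0.1049]
orientation: [180.0, 0.0, -94.1]
wrist_force: [-0.5, 0.4, -1.4]
grip_width: 0.031
grasp_force: 50.8
tool delta [-0.5391 -0.0207  0.0052] rv [ 0.01  0.04 -2.06]
```

View pics/w10.png

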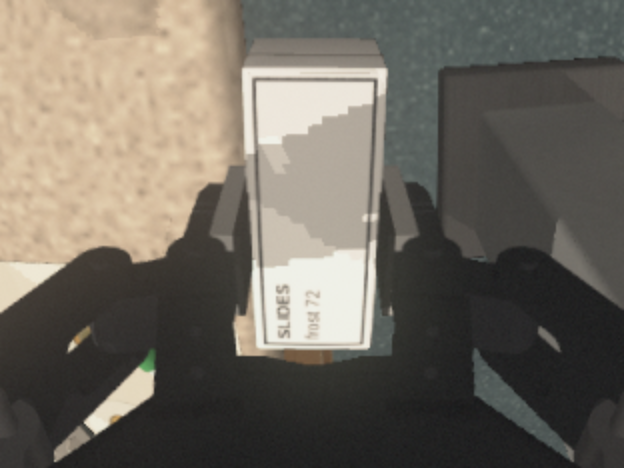

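```bash
python3 - <<'E'
from h import *
s=observe();T=R.from_euler("xyz",s["orientation"],degrees=True)
q=wplane([(222,183.5),(293,183.5),(285,324),(229,324)],s["tool_pos"][2]+.0215,s)
print(T.inv().apply(q-s["tool_pos"]).round(4))
E
```

```text
[[ 0.0412 -0.0147 -0.0215]
 [ 0.0412  0.0155 -0.0215]
 [-0.0386  0.0155 -0.0215]
 [-0.0386 -0.0151 -0.0215]]
```

```bash
echo '[{"wz": -2,"jaw": 0.02},{"sx": -0.4,"sy": 0.014,"jaw": 0.02},{"sx": -0.8,"sy": 0.014,"jaw": 0.02},{"sx": -0.8,"sy": 0.014,"jaw": 0.02},{"sx": -0.8,"sy": 0.014,"jaw": 0.02},{"sx": -0.8,"sy": 0.014,"jaw": 0.02},{"sx": -0.8,"sy": 0.014,"jaw": 0.02},{"sx": -0.8,"sy": 0.014,"jaw": 0.02},{"sx": -0.8,"sy": 0.014,"jaw": 0.02},{"sx": -0.8,"sy": 0.014,"jaw": 0.02},{"sx": -0.8,"sy": 0.014,"jaw": 0.02},{"sx": -0.8,"sy": 0.014,"jaw": 0.02},{"sx": -0.8,"sy": 0.014,"jaw": 0.02},{"sx": -0.8,"sy": 0.014,"jaw": 0.02},{"sx": -0.6,"sy": 0.014,"jaw": 0.02},{"sx": -0.2,"sy": 0.014,"jaw": 0.02},{"jaw": 0.02},{"jaw": 0.02}]' | python3 -m creep && python3 - <<'E'
from h import *
s=observe();go(.475,.144,.05,-92,s)
E
```

```text
time: 36.6
tool_pos: [0.3704, 0.1431, 0.1048]
orientation: [-180.0, -0.0, -92.0]
wrist_force: [-0.9, 0.0, -1.9]
grip_width: 0.031
grasp_force: 50.7
tool delta [-0.0046 -0.1045  0.0548] rv [-0.   -0.05  0.02]
```

```bash
echo '[{"sx": -0.092,"sy": -0.6,"jaw": 0.02},{"sy": -0.6,"jaw": 0.02},{"sy": -0.6,"jaw": 0.02},{"sy": -0.29,"sz": 0.4,"jaw": 0.02},{"sz": 0.4,"jaw": 0.02},{"sz": 0.3,"jaw": 0.02},{"jaw": 0.02},{"jaw": 0.02},{"jaw": 0.02}]' | python3 -m creep && python3 - <<'E'
from h import *
s=observe();go(.475,.144,.007,-92,s)
E
```

```text
time: 37.5
tool_pos: [0.4756, 0.1438, 0.0507]
orientation: [-179.9, 0.0, -92.1]
wrist_force: [0.2, 0.5, -1.9]
grip_width: 0.0311
grasp_force: 50.7
tool delta [-0.0001  0.0006  0.0437] rv [-0.09  0.   -0.06]
```

```bash
echo '[{"sy": 0.01,"sz": 0.3,"jaw": 0.02},{"sz": 0.3,"jaw": 0.02},{"sz": 0.2,"jaw": 0.02},{"sz": 0.04,"jaw": 0.02},{"jaw": 0.02},{"jaw": 0.02},{"sz": 0.02,"jaw": 0.02},{"sz": 0.02,"jaw": 0.02},{"jaw": 0.02},{"jaw": 0.02}]' | python3 -m creep
```

```text
time: 38.5
tool_pos: [0.4751, 0.1446, 0.0077]
orientation: [-179.9, 0.0, -92.0]
wrist_force: [-4.1, -0.2, 12.6]
grip_width: 0.031
grasp_force: 52.6
```

Scaled: -0.04 m is -0.8, 0.04 m is 0.8.

```bash
echo '[{"jaw": 0.042},{"jaw": 0.042},{"jaw": 0.042},{"jaw": 0.042},{"sz": -0.4,"jaw": 0.042},{"sz": -0.6,"jaw": 0.042},{"sz": -0.8,"jaw": 0.042},{"sz": -0.6,"jaw": 0.06},{"sy": 0.6,"jaw": 0.06},{"sy": 0.8,"jaw": 0.06},{"sy": 0.8,"jaw": 0.06},{"jaw": 0.06},{"jaw": 0.06}]' | python3 -m creep && python3 - <<'E'
from meas import *
s=observe();go(.36,-.40,.14,-70.4,s)
p,d=camera("wrist");q,D=camera("top")
im=np.zeros((420,800,3),np.uint8);im[:,:560]=cv2.resize(p[...,::-1],(560,420));im[:240,560:]=cv2.resize(q[150:250,120:220,::-1],(240,240));cv2.imwrite("pics/w11.png",im)
E
```

```text
time: 39.8
tool_pos: [0.3636, 0.1482, 0.1257]
orientation: [-180.0, -0.0, -92.0]
wrist_force: [0.0, -0.6, 0.2]
grip_width: 0.0602
grasp_force: 0.0
tool delta [ 0.548  -0.0151 -0.0142] rv [-1.000e-02 -1.000e-02 -2.156e+01]
```

View pics/w11.png

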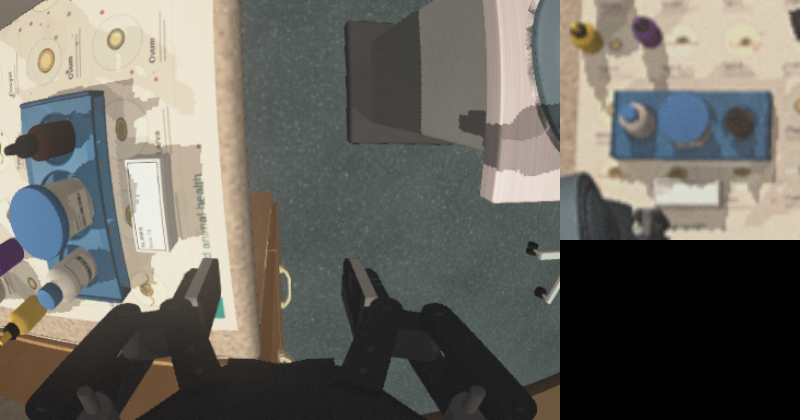

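The pack lies flat, parallel to the stand and centred on the cup: (150,200) in the wrist view, (685,192) in the top crop. Now the cover box.

Scaled: 0.04 m is 0.8, 0.02 m is 0.4.

```bash
echo '[{"sx": 0.4,"sy": -0.02,"sz": -0.08,"jaw": 0.06},{"sx": 0.8,"sy": -0.02,"sz": -0.08,"jaw": 0.06},{"sx": 0.8,"sy": -0.02,"sz": -0.08,"jaw": 0.06},{"sx": 0.8,"sy": -0.02,"sz": -0.06,"jaw": 0.06},{"sx": 0.8,"sy": -0.02,"jaw": 0.06},{"sx": 0.8,"sy": -0.02,"jaw": 0.06},{"sx": 0.8,"sy": -0.02,"jaw": 0.06},{"sx": 0.8,"sy": -0.02,"jaw": 0.06},{"sx": 0.8,"sy": -0.02,"jaw": 0.06},{"sx": 0.8,"sy": -0.02,"jaw": 0.06},{"sx": 0.8,"sy": -0.02,"jaw": 0.06},{"sx": 0.8,"sy": -0.02,"jaw": 0.06},{"sx": 0.8,"sy": -0.02,"jaw": 0.06},{"sx": 0.8,"sy": -0.02,"jaw": 0.06},{"sx": 0.16,"sy": -0.02,"jaw": 0.06},{"wz": -7.2,"jaw": 0.06},{"wz": -7.2,"jaw": 0.06},{"wz": -7.2,"jaw": 0.06}]' | python3 -m creep && echo '[{"sy": -0.6,"jaw": 0.06},{"sy": -0.8,"jaw": 0.06},{"jaw": 0.06},{"jaw": 0.06}]' | python3 -m creep && python3 - <<'E'
from meas import *
s=observe();go(.5535,-.449,.06,-70.4,s)
p,d=camera("wrist");cv2.imwrite("pics/w12.png",cv2.resize(p[...,::-1],(800,600)))
h=cv2.cvtColor(p,cv2.COLOR_RGB2HSV)
print(s["tool_pos"],s["joint_positions"].round(1))
m=cv2.inRange(h,(18,15,150),(50,90,255));k,l,st,ce=cv2.connectedComponentsWithStats(m)
for i in range(1,k):
    if 150<st[i,4]<5000: print(st[i],wplane(ce[i],.014,s)[0].round(3))
E
```

```text
time: 41.7
tool_pos: [0.3607, -0.4007, 0.1405]
orientation: [-180.0, -0.0, -70.1]
wrist_force: [0.7, 0.3, -0.3]
grip_width: 0.0601
grasp_force: 0.0
time: 42.1
tool_pos: [0.4271, -0.3764, 0.1405]
orientation: [180.0, -0.0, -70.3]
wrist_force: [-0.1, 0.8, 1.2]
grip_width: 0.0604
grasp_force: 0.0
tool delta [ 0.1109 -0.0946  0.0804] rv [ 0.02 -0.01  0.1 ]
[ 0.42705518 -0.37644855  0.14045356] [ -47.8   23.3   -6.6   60.2   -0.  -157.5]
[ 138   44   36   41 1241] [ 0.552 -0.45   0.014]
[ 113  328   51   53 1279] [ 0.499 -0.074  0.014]
```

View pics/w12.png

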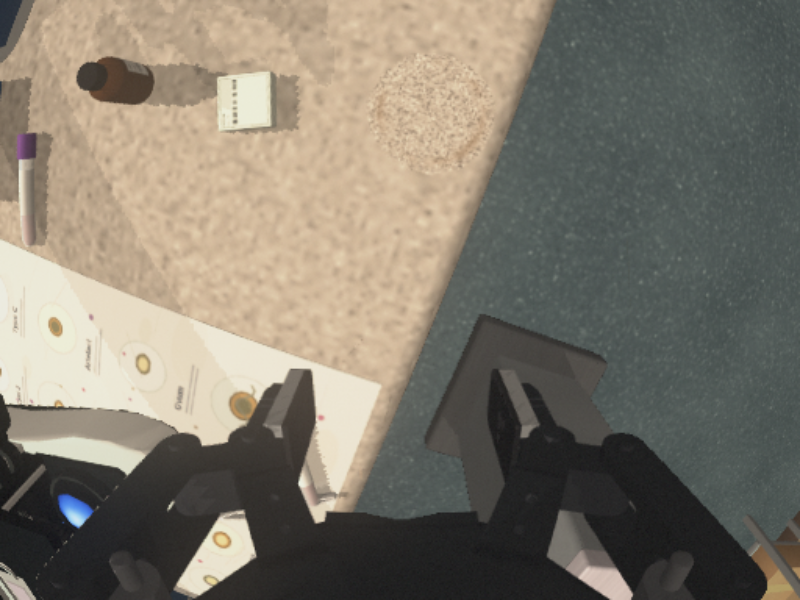

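```bash
echo '[{"sx": 0.6,"sy": -0.4,"jaw": 0.055},{"sx": 0.6,"sy": -0.5,"jaw": 0.055},{"sx": 0.6,"sy": -0.6,"jaw": 0.055},{"sx": 0.418,"sy": -0.392,"sz": 0.4,"jaw": 0.055},{"sz": 0.6,"jaw": 0.055},{"sz": 0.6,"jaw": 0.055},{"sz": 0.4,"jaw": 0.055},{"jaw": 0.055},{"jaw": 0.055},{"jaw": 0.055}]' | python3 -m creep && python3 - <<'E'
from h import *
s=observe();go(.5535,-.449,.003,-70.4,s)
E
```

```text
time: 43.15
tool_pos: [0.553, -0.4505, 0.0429]
orientation: [-179.9, -0.2, -70.4]
wrist_force: [0.8, -0.7, 0.3]
grip_width: 0.0549
grasp_force: 0.0
tool delta [-0.0014 -0.0009  0.0399] rv [-0.07 -0.16 -0.04]
```

Scaled: 0.015 m is 0.3, 0.007 m is 0.14.

```bash
echo '[{"sx": -0.01,"sy": -0.01,"sz": 0.3,"jaw": 0.055},{"sz": 0.3,"jaw": 0.055},{"sz": 0.14,"jaw": 0.055},{"jaw": 0.055},{"jaw": 0.055},{"sz": 0.02,"jaw": 0.055},{"jaw": 0.055},{"jaw": 0.02},{"jaw": 0.02},{"jaw": 0.02},{"jaw": 0.02},{"jaw": 0.02},{"jaw": 0.02}]' | python3 -m creep 25 && echo '[{"sz": -0.2,"jaw": 0.02},{"sz": -0.6,"jaw": 0.02},{"sz": -0.8,"jaw": 0.02},{"sz": -0.6,"jaw": 0.02},{"jaw": 0.02},{"sx": -0.6,"sy": 0.6,"jaw": 0.02},{"sx": -0.6,"sy": 0.8,"jaw": 0.02},{"sx": -0.6,"sy": 0.8,"jaw": 0.02},{"sx": -0.2,"sy": 0.8,"jaw": 0.02},{"sy": 0.6,"jaw": 0.02},{"jaw": 0.02},{"jaw": 0.02}]' | python3 -m creep && python3 - <<'E'
from h import *
s=observe();go(.365,.144,.12,-92,s);p,d=camera("wrist");np.save("pics/w13.npy",p);cv2.imwrite("pics/w13.png",cv2.resize(p[150:384,100:412,::-1],(624,468)))
E
```

```text
time: 44.45
tool_pos: [0.5531, -0.4488, 0.0033]
orientation: [-180.0, -0.1, -70.4]
wrist_force: [0.7, 0.0, 3.9]
grip_width: 0.0328
grasp_force: 25.9
time: 45.65
tool_pos: [0.3491, -0.4145, 0.1124]
orientation: [-180.0, 0.1, -70.5]
wrist_force: [-0.3, -1.4, -0.5]
grip_width: 0.0335
grasp_force: 25.5
tool delta [-0.521  -0.2016 -0.007 ] rv [-1.000e-02  6.000e-02  2.153e+01]
```

View pics/w13.png

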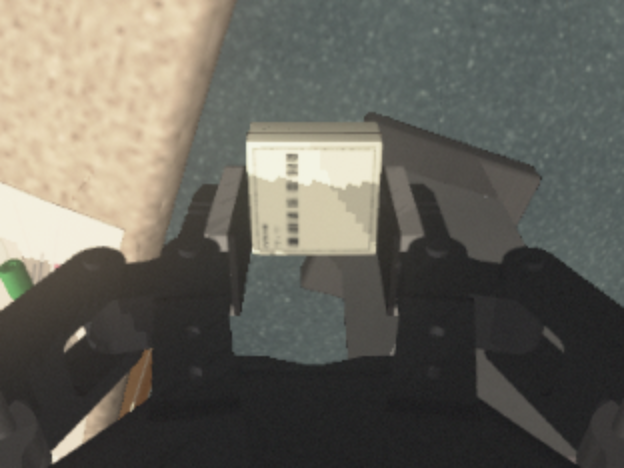

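```bash
python3 - <<'E'
from h import *
s=observe();T=R.from_euler("xyz",s["orientation"],degrees=True)
print(T.inv().apply(wplane([(256.5,216.5),(256.5,277)],s["tool_pos"][2]+.0107,s)-s["tool_pos"]).round(4))
E
echo '[{"wz": 7.2,"jaw": 0.02},{"wz": 7.2,"jaw": 0.02},{"wz": 7.1,"jaw": 0.02},{"jaw": 0.02},{"jaw": 0.02}]' | python3 -m creep && python3 - <<'E'
from h import *
s=observe();go(.365,.144,.12,-92,s)
E
```

```text
[[ 0.0216 -0.0006 -0.0107]
 [-0.0136 -0.0006 -0.0107]]
time: 46.2
tool_pos: [0.3505, -0.4145, 0.1126]
orientation: [-180.0, 0.0, -91.7]
wrist_force: [0.3, -0.2, -0.8]
grip_width: 0.0332
grasp_force: 25.5
tool delta [-0.5587  0.0018 -0.0073] rv [-0.    0.01  0.33]
```

Scaled: -0.04 m is -0.8, -0.02 m is -0.4.

```bash
echo '[{"sx": -0.4,"sz": -0.04,"wz": 0.3,"jaw": 0.02},{"sx": -0.8,"sz": -0.04,"jaw": 0.02},{"sx": -0.8,"sz": -0.04,"jaw": 0.02},{"sx": -0.8,"sz": -0.02,"jaw": 0.02},{"sx": -0.8,"jaw": 0.02},{"sx": -0.8,"jaw": 0.02},{"sx": -0.8,"jaw": 0.02},{"sx": -0.8,"jaw": 0.02},{"sx": -0.8,"jaw": 0.02},{"sx": -0.8,"jaw": 0.02},{"sx": -0.8,"jaw": 0.02},{"sx": -0.8,"jaw": 0.02},{"sx": -0.8,"jaw": 0.02},{"sx": -0.8,"jaw": 0.02},{"sx": -0.4,"jaw": 0.02},{"jaw": 0.02},{"jaw": 0.02}]' | python3 -m creep && python3 - <<'E'
from h import *
s=observe();go(.475,.1473,.07,-92,s)
E
```

```text
time: 47.9
tool_pos: [0.3709, 0.145, 0.1197]
orientation: [180.0, -0.0, -92.0]
wrist_force: [-1.0, 0.3, -0.9]
grip_width: 0.0334
grasp_force: 25.5
tool delta [-0.0061 -0.1039  0.0497] rv [ 0.01 -0.04 -0.04]
```

Scaled: -0.03 m is -0.6, 0.02 m is 0.4.

```bash
echo '[{"sx": -0.122,"sy": -0.6,"jaw": 0.02},{"sy": -0.6,"jaw": 0.02},{"sy": -0.6,"jaw": 0.02},{"sy": -0.278,"sz": 0.4,"jaw": 0.02},{"sz": 0.4,"jaw": 0.02},{"sz": 0.2,"jaw": 0.02},{"jaw": 0.02},{"jaw": 0.02},{"jaw": 0.02}]' | python3 -m creep && python3 - <<'E'
from h import *
s=observe();go(.475,.1473,.0315,-92,s)
E
```

```text
time: 48.8
tool_pos: [0.4756, 0.1468, 0.0708]
orientation: [-179.9, 0.0, -92.2]
wrist_force: [1.3, -0.1, -0.2]
grip_width: 0.0328
grasp_force: 25.5
tool delta [-0.0004  0.0006  0.0393] rv [-0.09  0.01 -0.2 ]
```

Scaled: 0.015 m is 0.3, 0.006 m is 0.12.

```bash
echo '[{"sx": -0.006,"sy": 0.01,"sz": 0.3,"jaw": 0.02},{"sz": 0.3,"jaw": 0.02},{"sz": 0.12,"jaw": 0.02},{"sz": 0.04,"jaw": 0.02},{"jaw": 0.02},{"jaw": 0.02}]' | python3 -m creep && echo '[{"sz": 0.02,"jaw": 0.02},{"sz": 0.01,"jaw": 0.02},{"jaw": 0.02},{"jaw": 0.02}]' | python3 -m creep
```

```text
time: 49.4
tool_pos: [0.4753, 0.1474, 0.0325]
orientation: [-179.9, 0.0, -92.2]
wrist_force: [0.9, -0.8, -0.6]
grip_width: 0.0329
grasp_force: 25.5
time: 49.8
tool_pos: [0.4755, 0.1475, 0.032]
orientation: [-179.9, 0.0, -92.2]
wrist_force: [-2.7, 0.3, 10.5]
grip_width: 0.0334
grasp_force: 26.7
```

Contact reached (10.5 N upward), so I'll release, back off and check.

```bash
echo '[{"sz": -0.01,"jaw": 0.044},{"jaw": 0.044},{"jaw": 0.044},{"jaw": 0.044},{"sz": -0.3,"jaw": 0.044},{"sz": -0.6,"jaw": 0.044},{"sz": -0.8,"jaw": 0.044},{"sy": 0.4,"sz": -0.6,"jaw": 0.06},{"sy": 0.8,"jaw": 0.06},{"sx": 0.6,"sy": 0.8,"jaw": 0.06},{"sx": 0.8,"jaw": 0.06},{"sx": 0.8,"jaw": 0.06},{"sx": 0.8,"jaw": 0.06},{"sx": 0.8,"jaw": 0.06},{"sx": 0.8,"jaw": 0.06},{"sx": 0.8,"jaw": 0.06},{"jaw": 0.06},{"jaw": 0.06}]' | python3 -m creep && python3 - <<'E'
from meas import *
s=observe();print(s["tool_pos"])
p,d=shots("top",3);q,_=camera("side");P=cloud("top",d)
print("pack",blob("top",p,P,(.475,.143),.06,.015,.05,.03));print("box",blob("top",p,P,(.475,.143),.06,.036,.05,.041))
print("cup",blob("top",p,P,(.562,.14),.05,.066,.09,.075,B,False));print("teat",blob("top",p,P,(.56,.078),.03,.08,.1,.09,None,False));print("cap",blob("top",p,P,(.564,.202),.03,.077,.1,.084,None,False))
im=np.zeros((480,800,3),np.uint8);im[:,:480]=cv2.resize(p[130:270,100:240,::-1],(480,480),interpolation=cv2.INTER_CUBIC);im[:320,480:]=cv2.resize(q[70:230,120:280,::-1],(320,320));cv2.imwrite("pics/fin.png",im)
E
```

```text
time: 51.6
tool_pos: [0.364, -0.1191, 0.1456]
orientation: [180.0, 0.0, -92.3]
wrist_force: [0.8, 0.7, 0.7]
grip_width: 0.0601
grasp_force: 0.0
[ 0.3640208  -0.11909352  0.14562963]
pack ('top', 328, array([479. , 144.4]), array([83.2, 35.9]), 88.6, array([0.4774, 0.1445]))
box ('top', 131, array([478.3, 146.2]), array([33.7, 33.3]), 84.4, array([0.4779, 0.1467]))
cup ('top', 348, array([0.563 , 0.1414]), array([0.5637, 0.1415, 0.0312]))
teat ('top', 8, array([0.5619, 0.0781]), array([0.5623, 0.0778, 0.0042]))
cap ('top', 43, array([0.5686, 0.2057]), array([0.5686, 0.2052, 0.0108]))
```

View pics/fin.png

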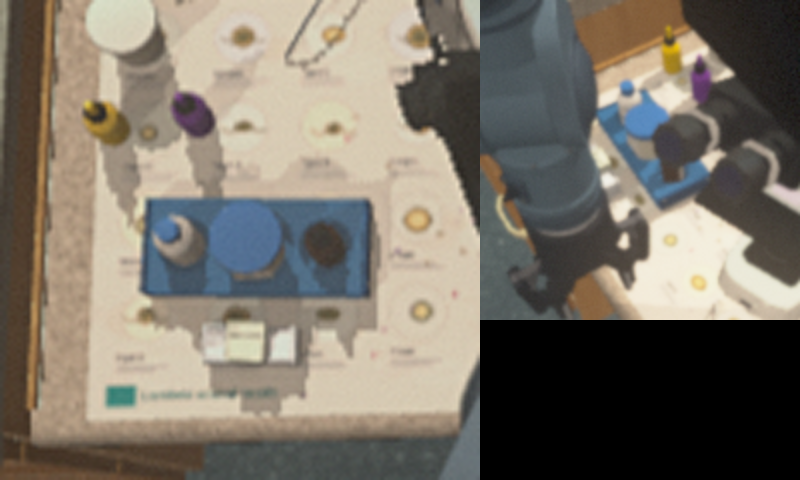

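```bash
python3 - <<'E'
from meas import *
p,d=shots("top",3);P=cloud("top",d)
for n,x,y,r in(("cap",.568,.205,.007),("cup",.563,.141,.025),("teat",.562,.078,.004),("box",.478,.146,.012)):
    m=np.hypot(P[...,0]-x,P[...,1]-y)<r;m&=P[...,2]>.03;print(n,np.median(P[m][:,2]).round(4),P[m][:,2].max().round(4))
finish_job()
E
```

```text
cap 0.0839 0.0876
cup 0.0754 0.0809
teat 0.0869 0.0905
box 0.0407 0.0447
the job is handed in; nothing more can be done
```

I handed the job in at about 52 s. The cup, saline and iodine dropper stand upright and fully down in their wells, the slide pack lies parallel about 28 mm in front of the stand, and the cover-glass box sits flat on it within about 2 mm of its middle.

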